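Lock the marking board and square up the tiles

TASK

Get the marking board ready for ruling lines: first lock its pivot by fitting both prongs of the pin spanner into the two holes of the lock ring and turning the ring clockwise (seen from above) fully home to its stop, using only the spanner on the ring, then put the spanner down in the grey tool tray, standing the right way up on its prongs and heel. Next lay every terracotta tile from the bench flat on the board in one row, each with a short end butted square against the wooden fence, and last lay the straightedge down flat on the board, flush along the tiles' free ends and spanning the whole of all of them. Let go of everything, and do not disturb the jug, cup, beaker and jar that stand about.

Things in the scene. Friction and masses are not known exactly. Their poses are not given: they have to be found in the camera images.
- board: Fixed plywood board, 180 mm (x) by 380 mm (y), top 30 mm above the bench; origin at the centre of its underside, x roughly away from the robot. Along its far edge a dark wooden fence stands 14 mm above the top, inner face at x = +78 mm, from y = -188 to +84 mm. Tile centres belong between y = -170 and +55 mm. The lock ring stands at x = -20, y = +138 mm.
- collar_top (a point): Centre of the top of the steel lock ring, 84 mm across, top 60 mm above the bench; it turns about the vertical here. The two holes lie on its y axis, 28 mm either side; the axes turn with it. With prongs in the holes the spanner's yaw equals the ring's, or differs by half a turn; with equal yaws the spanner's handle points towards the robot all through the turn.
- collar (a joint): Angle of the lock ring, rad: grows clockwise seen from above, starts at 0 to 0.35 (loose), hard stop at 1.2 (home; above 1.1 counts as home). It stays where it is left; turning needs about 0.2 N m, i.e. about 3 N at the spanner's grip.
- hole1 (a point): Centre of the mouth of one hole in the ring's top: round, 13 mm across, 12 mm deep.
- hole2 (a point): Centre of the mouth of the other hole, the same, 56 mm from hole1.
- spanner_grip (a point): T-shaped dark steel pin spanner, 220 g; handle 16 mm wide, 12 thick, cross-piece 76 by 22 mm. This point: handle's mid-line, the place to grip, 20 mm above the prong tips. In its frame (z up) the prongs' midpoint is at x = +70 mm, the handle's end at -73 mm. It stands level on prongs and a heel under the handle's end, all 14 mm long. Holes are 12 mm deep, so fully in it sits 2 mm above the ring.
- prong1 (a point): Centre of the tip of one prong: round, 8 mm across, 14 mm long, pointing down; at x = +70, y = +28, z = -20 mm from the grip point.
- prong2 (a point): Centre of the tip of the other prong, at x = +70, y = -28, z = -20 mm from the grip point.
- tray: Fixed grey plastic tool tray, open on top, outside 210 mm (its x) by 135 mm (its y), 28 mm high, walls and floor 5 mm; origin at the centre of its underside.
- tile1_center (a point): Centre (half-way up) of a terracotta tile 80 mm (its x) by 50 mm (its y) by 16 mm thick, 130 g; None if there is none in this run. Its short ends are at x = +40 and -40 mm; with one of them against the fence its centre is at board x = +38 mm.
- tile2_center (a point): Centre (half-way up) of a terracotta tile 80 mm (its x) by 50 mm (its y) by 16 mm thick, 130 g; None if there is none in this run. Its short ends are at x = +40 and -40 mm; with one of them against the fence its centre is at board x = +38 mm.
- tile3_center (a point): Centre (half-way up) of a terracotta tile 80 mm (its x) by 50 mm (its y) by 16 mm thick, 130 g; None if there is none in this run. Its short ends are at x = +40 and -40 mm; with one of them against the fence its centre is at board x = +38 mm.
- straightedge_grip (a point): Straightedge: aluminium bar 28 mm (its x) by 230 mm (its y) by 10 mm thick with a wooden grip rail on top, 14 mm wide, 100 mm long along y, up to 62 mm above the bar's underside. This point, the place to grip, is on the rail, 41 mm above the bar's underside. Its long faces are at x = +14 and -14 mm. 250 g.
- jug: White stoneware jug, 160 mm tall, 124 mm across, origin at its foot. Leave it alone.
- glaze_cup: Small blue ceramic cup, 55 mm tall, 72 mm across, origin at its foot. Leave it alone.
- beaker: Terracotta beaker, 85 mm tall, 72 mm across, origin at its foot. Leave it alone.
- jar: White plastic jar, 90 mm tall, 68 mm across, origin at its foot. Leave it alone.
Not all that is in view belongs to the job. What is shaped like the part that bears tile3_center but green is not meant. What is shaped like the part that bears tile1_center but purple or yellow is not meant.

How it is judged:
On the way, in this order (a step that is already met when the one before it is completed fails the run):
1. both prongs of the spanner are in the lock ring's two holes before it has been turned ((((horizontal distance between prong1 and hole1 below 0.005 m and z of prong1 in the frame of hole1 below -0.005 m) and (horizontal distance between prong2 and hole2 below 0.005 m and z of prong2 in the frame of hole2 below -0.005 m)) or ((horizontal distance between prong1 and hole2 below 0.005 m and z of prong1 in the frame of hole2 below -0.005 m) and (horizontal distance between prong2 and hole1 below 0.005 m and z of prong2 in the frame of hole1 below -0.005 m))) and value of joint collar below 0.6 rad), for 0.2 s.
2. the lock ring is turned home by the spanner, both prongs still in the holes ((((horizontal distance between prong1 and hole1 below 0.005 m and z of prong1 in the frame of hole1 below -0.005 m) and (horizontal distance between prong2 and hole2 below 0.005 m and z of prong2 in the frame of hole2 below -0.005 m)) or ((horizontal distance between prong1 and hole2 below 0.005 m and z of prong1 in the frame of hole2 below -0.005 m) and (horizontal distance between prong2 and hole1 below 0.005 m and z of prong2 in the frame of hole1 below -0.005 m))) and value of joint collar above 1.1 rad), for 0.1 s.
3. the spanner is put down in the tray (x of spanner_grip in the frame of tray between -0.09 and 0.09 m and y of spanner_grip in the frame of tray between -0.055 and 0.055 m and z of spanner_grip in the frame of tray below 0.04 m and angle between spanner_grip's own z axis and vertical below 0.25 rad and linear speed of spanner below 0.03 m/s), for 0.2 s.
4. every tile lies flat on the board with a short end against the fence (x of each of tile1_center, tile2_center, tile3_center in the frame of board above 0.032 m and y of tile1_center in the frame of board between -0.17 and 0.055 m and z of tile1_center in the frame of board between 0.034 and 0.042 m and angle between the x axis of each of tile1_center, tile2_center, tile3_center and the x axis of board, either way round below 0.1 rad and y of tile2_center in the frame of board between -0.17 and 0.055 m and z of tile2_center in the frame of board between 0.034 and 0.042 m and y of tile3_center in the frame of board between -0.17 and 0.055 m and z of tile3_center in the frame of board between 0.034 and 0.042 m), for 0.2 s.
5. the straightedge lies flat on the board, flush along the free ends of the tiles (angle between the x axis of straightedge_grip and the x axis of board, either way round below 0.05 rad and z of straightedge_grip in the frame of board between 0.067 and 0.075 m and x of straightedge_grip in the frame of board below -0.008 m and x of tile1_center in the frame of straightedge_grip between -0.0575 and 0.0575 m and y of tile1_center in the frame of straightedge_grip between -0.095 and 0.095 m and x of tile2_center in the frame of straightedge_grip between -0.0575 and 0.0575 m and y of tile2_center in the frame of straightedge_grip between -0.095 and 0.095 m and x of tile3_center in the frame of straightedge_grip between -0.0575 and 0.0575 m and y of tile3_center in the frame of straightedge_grip between -0.095 and 0.095 m), for 0.2 s.
At the end, for the whole second after the job is handed in: Ring home (above 1.1 rad); spanner level and prongs-down in the tray; every tile flat on the board, its end within 3.5 mm of the fence and square within 0.05 rad; straightedge flat on the board, within 3.5 mm of every tile's free end, square within 0.05 rad, spanning every tile; all at rest (all of step 5 and value of joint collar above 1.1 rad and x of spanner_grip in the frame of tray between -0.09 and 0.09 m and y of spanner_grip in the frame of tray between -0.055 and 0.055 m and z of spanner_grip in the frame of tray below 0.04 m and angle between spanner_grip's own z axis and vertical below 0.25 rad and x of each of tile1_center, tile2_center, tile3_center in the frame of board above 0.0345 m and y of tile1_center in the frame of board between -0.17 and 0.055 m and z of tile1_center in the frame of board between 0.034 and 0.042 m and angle between the x axis of each of tile1_center, tile2_center, tile3_center and the x axis of board, either way round below 0.05 rad and y of tile2_center in the frame of board between -0.17 and 0.055 m and z of tile2_center in the frame of board between 0.034 and 0.042 m and y of tile3_center in the frame of board between -0.17 and 0.055 m and z of tile3_center in the frame of board between 0.034 and 0.042 m and linear speed of each of straightedge, spanner, tile1, tile2, tile3 below 0.02 m/s); the robot touches nothing.
It fails at once if the fingers push on the lock ring (it is to be turned by the spanner) (contact force between the fingers and collar above 4 N).
It fails at once if the jug, cup, beaker or jar is shoved more than 40 mm (distance of any of jug, glaze_cup, beaker, jar from where it was at the start of the episode above 0.04 m).
Of tile1, tile2, tile3 only 2 to 3 are there at a start; the rules pass over those that are not, and their reading is None.
At some moment in a run one of tile1, tile2, tile3, straightedge may be knocked a few centimetres aside while the robot is not near it.
It also fails if it takes over 210 s, if anything falls off the work surface, if the arm or the gripper's body presses on something with over 40 N, if the wrist force passes 120 N, or if a joint passes its speed limit or range.

ROBOT

A 7-joint arm with a two-finger parallel gripper is mounted at the origin on the work surface. World frame = base frame: x ahead of the robot, y to its left, z up, the work surface at z = 0. Lengths are in m, angles in rad, forces in N, time in s.
With the tool pointing down it reaches from about 0.4 to 0.85 m from the base axis. Payload 10.4 kg.
Tool frame: the origin (TCP) lies between the finger pads; the fingertips stand tcp_to_tips ahead of it and the grasp point (between the pads) lies 8 mm behind it (tcp_to_tips is the distance from the TCP to the fingertips, in m); z points along the fingers, y is the line along which they close (so a half turn about z gives the same grasp; the last joint's range is limited). The gripper opens to 85 mm and grips with 20 to 120 N. Pads are 22 mm wide; open, the fingers measure 114 mm over their backs; the gripper's body (76 mm by 85 mm) begins 54 mm behind the grasp point. The pads swing forward as they close: fully open they stand 13 mm farther back than shut.
Start: joints at [1.322, 0.332, -0.065, 1.46, 0.022, 1.35, -0.088], TCP at [0.14, -0.609, 0.242] pointing down, gripper open.
Joint ranges: [-2.6, 2.6], [-0.5, 2.12], [-1.47, 1.34], [0.16, 2.42], [-1.27, 4.41], [0.06, 2.06], [-2.6, 2.6]. Speed limits (rad/s): [2.22, 2.22, 2.79, 2.79, 3.14, 3.14, 3.14].

INTERFACE

Orientations are given as a unit quaternion [x, y, z, w].
In Python, from workcell import * gives the robot as it stands.
- The arm moves only by the tool apply_moves, never from a script. Its argument "rows" is a list of rows, each an object of numbers: "x", "y", "z": the shift along the tool's x, y, z in mm; "ax", "ay", "az": the turn, a rotation vector about the tool's x, y, z in degrees; "gripper": the closure, from 0 (fully open) to 1 (shut). A call has 1 to 5 rows; each row shifts and turns the commanded pose from where the row before left it, along the tool's axes as they then stand; what a row does not reach is not made up. A row lasts 1/12 s, in which the tool goes at most 41.7 mm and 7.16 degrees, less where a joint would pass 70% of its speed; a pose out of reach is approached as far as the arm can. A call with a gripper value outside its range is refused whole. The fingers move at their own pace and stop on an object; "newtons" is the grip in N (left out, the last holds). Time passes only in rows, so rows that do not move let the fingers close. It gives the time, the measured TCP pose, the force, the opening and the grip force at its end, in the units of the state.
- get_obs(): the state, without advancing time (a new reading comes with each control period).
- camera(name): name is "side" or "top" or "wrist"; returns a dict with "color" (420x560x3 uint8, red, green, blue), "fov_y" (degrees; the focal length in pixels is half the picture's height over the tangent of half this angle, whatever the lens; pixels are square), "cx", "cy" (the principal point, pixels), "rvec" (rotation vector, rad) and "tvec" (3), from world to camera coordinates, as OpenCV has them. Camera axes: x right, y down, z forward; pixel columns grow to the right and rows downward; lengths in m; the calibration is good to about 2 mm. A picture is of the moment at which its call begins. There is no depth.
- hand_in(): hands the job in; it is judged then, once.
The state is a dict: "clock": time; "joint_pos": joint angles; "joint_velocities": joint speeds; "tau": joint torques, N m; "position": TCP position; "ee_rot": TCP orientation; "ft_force": force on the tool from outside, world axes, zero at the start; "torque": the same for the moment, N m; "grip_width": opening from 0.0 (shut) to 1.0 (fully open); "grasp_force": force on a finger pad.
Only numpy, scipy, OpenCV 4.12 (cv2) and the standard library are available. Lean on these libraries where they do the work, as an engineer would, in place of code of your own. Each camera call takes 0.05 s, during which the arm holds its last target. There are 200 camera calls.

## Working session

There is one attempt and no reset: what is moved stays moved. The work goes in short steps, Python scripts to look and compute and a tool call to move; the robot and the scene stay as the last step left them, time stands still between calls to the robot, and variables do not carry over. Pictures are saved under pics/ and viewed, at most 14 in all, crops included, and the job is handed in when it is done.

Besides the shell and the picture viewer there is one more tool, called after "Request:" by a JSON object that holds its "fn" and its "kwargs". apply_moves: Moves the arm, as the interface text tells. Its arguments: {"type":"object","properties":{"rows":{"type":"array","items":{"type":"object","properties":{"x":{"type":"number"},"y":{"type":"number"},"z":{"type":"number"},"ax":{"type":"number"},"ay":{"type":"number"},"az":{"type":"number"},"gripper":{"type":"number"}}}},"newtons":{"type":"number"}},"required":["rows"]}

```bash
ls; mkdir -p pics; cat > h.py <<'E'
from workcell import *
import numpy as np, cv2
from scipy.spatial.transform import Rotation as R
def snap(name,fn):
    c=camera(name); cv2.imwrite('pics/'+fn+'.png',c['color'][:,:,::-1]); np.save('pics/'+fn+'.npy',{k:v for k,v in c.items()},allow_pickle=True); return c
def load(fn): return np.load('pics/'+fn+'.npy',allow_pickle=True).item()
def K(c):
    f=c['color'].shape[0]/2/np.tan(np.radians(c['fov_y'])/2); return np.array([[f,0,c['cx']],[0,f,c['cy']],[0,0,1.]])
def px2w(c,pts,z):
    M=cv2.Rodrigues(np.array(c['rvec'],float))[0]; t=np.array(c['tvec'],float).ravel(); o=-M.T@t; out=[]
    for u,v in pts:
        d=M.T@np.linalg.inv(K(c))@[u,v,1]; out.append(o+d*(z-o[2])/d[2])
    return np.array(out)
def w2px(c,P):
    return cv2.projectPoints(np.array(P,float).reshape(-1,3),np.array(c['rvec'],float),np.array(c['tvec'],float),K(c),None)[0][:,0]
def crop(fn,x0,y0,x1,y1,s,out):
    cv2.imwrite('pics/'+out+'.png',cv2.resize(load(fn)['color'][y0:y1,x0:x1,::-1],None,fx=s,fy=s,interpolation=cv2.INTER_CUBIC))
E
python3 - <<'E'
from h import *
o=get_obs(); print(o); print(tcp_to_tips)
for n in('top','side'):
    c=snap(n,n+'0'); print(n,c['fov_y'],c['cx'],c['cy'],c['rvec'],c['tvec'])
a=load('top0')['color'];crop('top0',0,0,560,420,1.42,'top0b')
E
```

```text
pics
{'clock': 0.0, 'joint_pos': array([ 1.32243639,  0.3328696 , -0.06468753,  1.46094368,  0.02158986,
        1.34989318, -0.08850749]), 'joint_velocities': array([ 0.00010569,  0.00042762,  0.00130315, -0.00062386,  0.00102108,
        0.00063008,  0.00143419]), 'tau': array([-8.54606897e-04, -6.25454235e+01,  4.88969078e-02, -3.91609704e+01,
        1.62012287e-02,  1.01040822e-02,  9.28453687e-06]), 'position': array([ 0.13981549, -0.60879215,  0.24151617]), 'ee_rot': array([ 9.93635595e-01,  1.12640140e-01, -1.09672761e-04, -7.00889396e-04]), 'ft_force': array([ 0.79169837, -0.00491951,  0.23592587]), 'torque': array([ 0.01614075, -0.00479331,  0.01026442]), 'grasp_force': 0.0, 'grip_width': 1.0013503581972005}
0.011
top 45.67541656607008 284.0445969920621 207.95138267511336 [ 2.08440362 -2.15126622  0.18303198] [-0.01658648  0.47629346  1.57409779]
side 44.24748440886437 283.3452953073705 218.4400516290775 [ 0.96484673 -2.52085245  0.98797479] [0.35920329 0.30246124 1.30173656]
```

View pics/top0b.png

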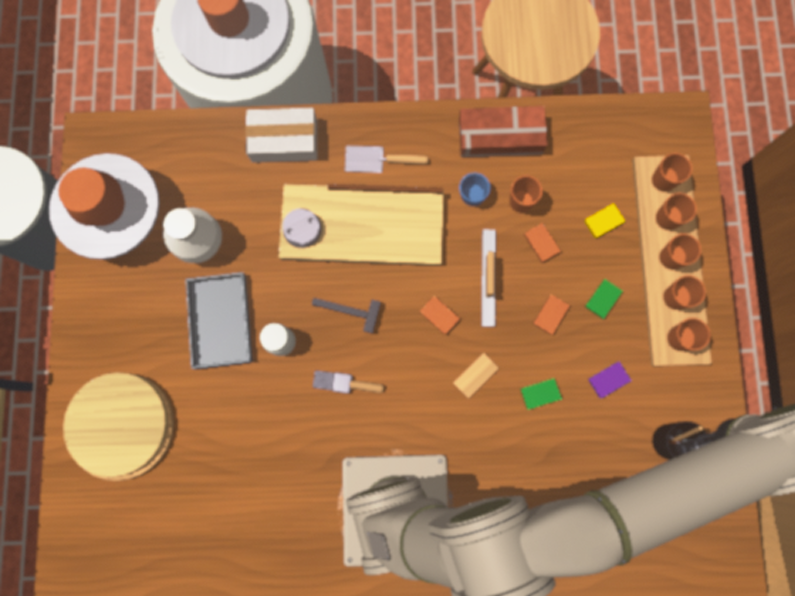

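View pics/side0.png

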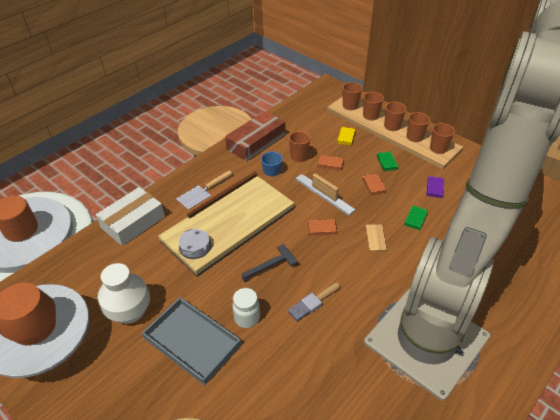

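The side and top views show the ring near (212,160) in raw top pixels, the spanner with its cross-piece on the right at about (263,222), three terracotta tiles near (310,222), (382,171) and (389,221), the straightedge near (344,195) and the tray near (155,226). I'll segment these and place them.

```bash
cat >> h.py <<'E'
def fit(c,mask,z):
    m=cv2.moments(mask.astype(np.uint8),True)
    cn=max(cv2.findContours(mask.astype(np.uint8),cv2.RETR_EXTERNAL,cv2.CHAIN_APPROX_NONE)[0],key=cv2.contourArea)
    w=px2w(c,cn[:,0],z)[:,:2]; r=cv2.minAreaRect((w*1000).astype(np.float32))
    ctr=px2w(c,[(m['m10']/m['m00'],m['m01']/m['m00'])],z)[0]
    b=cv2.boxPoints(r); e=[b[1]-b[0],b[2]-b[1]]; l=max(e,key=np.linalg.norm)
    return (ctr[:2]*1000).round(1),np.round(r[0],1),np.round(r[1],0),round(np.degrees(np.arctan2(l[1],l[0]))%180,1)
def tiles(c,area=60):
    h=cv2.cvtColor(c['color'],cv2.COLOR_RGB2HSV); M=((h[...,0]>4)&(h[...,0]<13)&(h[...,1]>150)&(h[...,2]>150)).astype(np.uint8)
    n,l,s,ct=cv2.connectedComponentsWithStats(M)
    return [(ct[i].round(1),s[i,4],*fit(c,l==i,.016)) for i in range(1,n) if s[i,4]>area]
E
python3 - <<'E'
from h import *
c=load('top0')
for t in tiles(c): print(t)
crop('top0',125,125,335,275,3.8,'cropA')
E
```

```text
(array([152.8,   3.8]), np.int32(204), array([1242.7,  417.6]), array([1239.8,  416.1]), array([91., 36.]), np.float32(87.7))
(array([341.5,  81.7]), np.int32(504), array([ 918.7, -243.4]), array([ 919. , -244.6]), array([ 54., 129.]), np.float32(90.5))
(array([374.7,  80.4]), np.int32(259), array([ 918.9, -358.1]), array([ 916.9, -357.9]), array([66., 52.]), np.float32(87.8))
(array([502.1,  95.1]), np.int32(71), array([ 849. , -789.3]), array([ 853.5, -789.6]), array([ 10., 131.]), np.float32(179.6))
(array([354. ,  98.4]), np.int32(269), array([ 855.6, -283.2]), array([ 854.6, -284.8]), array([ 25., 148.]), np.float32(90.2))
(array([475.9, 119.6]), np.int32(189), array([ 764.2, -691.4]), array([ 770.9, -691.4]), array([74., 76.]), np.float32(132.6))
(array([ 57.6, 133.7]), np.int32(750), array([764.9, 735.9]), array([765.3, 734.8]), array([107., 106.]), np.float32(17.7))
(array([371.2, 134.9]), np.int32(197), array([ 722.5, -334. ]), array([ 729.4, -331.8]), array([75., 77.]), np.float32(133.4))
(array([478.5, 148.5]), np.int32(192), array([ 662. , -689.6]), array([ 669., -692.]),
[... 219 characters left out ...]
-688.2]), array([ 570.2, -690.8]), array([75., 76.]), np.float32(142.2))
(array([484.4, 206.7]), np.int32(229), array([ 463.3, -688.7]), array([ 469.7, -692.2]), array([72., 75.]), np.float32(131.7))
(array([387.8, 221. ]), np.int32(435), array([ 426.1, -369.6]), array([ 427.1, -369.5]), array([56., 87.]), np.float32(146.4))
(array([309. , 221.4]), np.int32(422), array([ 433.4, -111.9]), array([ 434.1, -111.5]), array([84., 56.]), np.float32(44.9))
(array([ 35. , 238.9]), np.int32(85), array([404.3, 791.2]), array([406.1, 791.1]), array([136.,   8.]), np.float32(0.1))
(array([486.9, 236.5]), np.int32(247), array([ 364.7, -686.9]), array([ 369.7, -691. ]), array([78., 72.]), np.float32(88.1))
```

View pics/cropA.png

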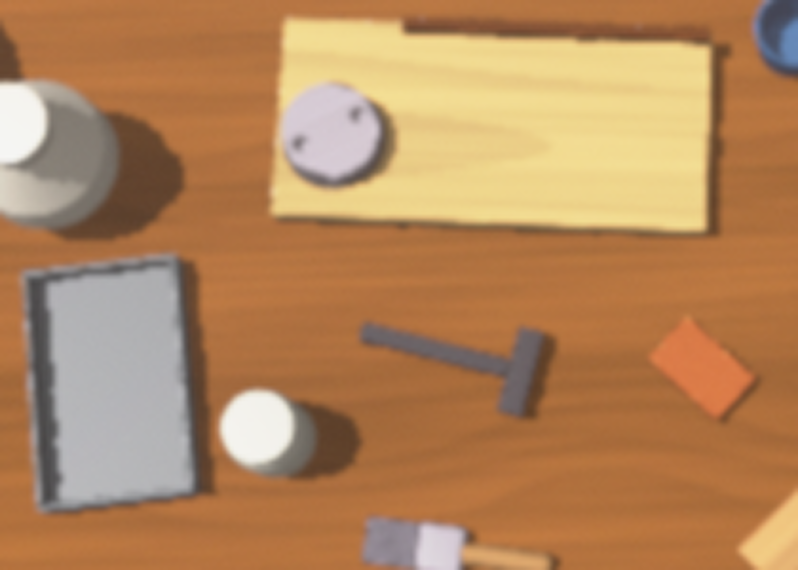

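The crop shows the ring's holes at (299,142) and (357,114), the board corners at (284,18), (712,45), (709,233) and (271,215), the spanner's handle end at (362,333), its cross-piece ends at (531,330) and (512,413), and the tray rim corners at (23,272), (178,256), (200,493) and (42,510).

```bash
python3 - <<'E'
from h import *
c=load('top0')
q=lambda p:(np.array(p)+.5)/3.8-.5+125
P=lambda p,z:(px2w(c,q(p),z)[:,:2]*1000).round(1)
print('holes',P([(299,142),(357,114),(333,134)],.06).tolist())
print('board',P([(284,18),(712,45),(709,233),(271,215)],.03).tolist())
print('span',P([(362,333),(531,330),(512,413),(543,333),(502,409)],.026).tolist())
print('tray',P([(23,272),(178,256),(200,493),(42,510)],.028).tolist())
b=P([(284,18),(712,45),(709,233),(271,215)],.03); print(b.mean(0),np.linalg.norm(b-np.roll(b,1,0),axis=1))
t=P([(23,272),(178,256),(200,493),(42,510)],.028); print(t.mean(0),np.linalg.norm(t-np.roll(t,1,0),axis=1))
print('jar',P([(257,427)],.09),'jug',P([(12,125)],.16),'cup',px2w(c,[(335,133),(371,136)],.06)*1000)
E
```

```text
holes [[634.5, 228.2], [657.8, 177.9], [640.6, 198.7]]
board [[758.1, 246.8], [719.4, -132.7], [549.0, -123.3], [578.1, 257.9]]
span [[471.5, 179.6], [469.3, 33.4], [397.7, 51.4], [466.4, 23.1], [401.4, 59.9]]
tray [[534.9, 474.7], [544.6, 339.4], [337.4, 318.2], [327.2, 452.9]]
[651.15   62.175] [180.34192524 381.46813759 170.65907535 382.30910269]
[436.025 396.3  ] [208.84092032 135.64726315 208.28173228 135.0856395 ]
jar [[384.  257.6]] jug [[627.8 444. ]] cup [[ 718.55383346 -207.44726696   60.        ]
 [ 704.00290283 -325.2117877    60.        ]]
```

```bash
cat >> h.py <<'E'
def pose():
    o=get_obs(); q=R.from_quat(o['ee_rot']).as_matrix(); p=np.array(o['position'])*1000
    return p,np.degrees(np.arctan2(q[1,0],q[0,0])),o
def plan(*wps,step=35,dstep=6.5,r=0,start=None):
    # wps: (x,y,z mm, yaw deg[, step]); prints rows in tool axes
    p,a,o=pose()
    if start is not None: p,a=np.array(start[:3],float),start[3]
    print('from',p.round(1),round(a,1),'t',round(o['clock'],1),'F',np.round(o['ft_force'],1),'w',round(o['grip_width'],3)); rows=[]
    for w in wps:
        st=w[4] if len(w)>4 else step
        t=np.array(w[:3],float); da=(w[3]-a+180)%360-180; p0,a0=p.copy(),a
        n=int(max(np.ceil(np.linalg.norm(t-p)/st-.02),np.ceil(abs(da)/dstep-.02),1))
        for i in range(1,n+1):
            d=p0+(t-p0)*i/n-p; c,s=np.cos(np.radians(a)),np.sin(np.radians(a))
            l=np.round([d[0]*c+d[1]*s,d[0]*s-d[1]*c,-d[2]],r)
            az=round(-(a0+da*i/n-a),r) 
            p=p+np.array([l[0]*c+l[1]*s,l[0]*s-l[1]*c,-l[2]]); a-=az
            rows.append({k:(int(v) if v==int(v) else float(v)) for k,v in zip(('x','y','z','az'),(*l,az)) if v})
    for i in range(0,len(rows),5): print(str(rows[i:i+5]).replace("'",'"').replace(' ',''))
E
python3 -c "
from h import *
plan((480,-300,250,45),(450,60,240,74.7))"
```

```text
from [ 139.9 -608.8  241.6] 12.9 t 0.1 F [ 0.5 -0.4 -0.2] w 0.999
[{"x":29,"y":-16,"z":-1,"az":-2},{"x":29,"y":-15,"az":-3},{"x":30,"y":-14,"z":-1,"az":-2},{"x":30,"y":-12,"az":-2},{"x":31,"y":-11,"z":-1,"az":-2}]
[{"x":31,"y":-11,"z":-1,"az":-3},{"x":32,"y":-8,"az":-2},{"x":32,"y":-8,"z":-1,"az":-2},{"x":32,"y":-6,"az":-3},{"x":32,"y":-5,"z":-1,"az":-2}]
[{"x":33,"y":-4,"z":-1,"az":-2},{"x":33,"y":-2,"az":-2},{"x":32,"y":-2,"z":-1,"az":-3},{"x":33,"y":1,"az":-2},{"x":21,"y":-25,"z":1,"az":-3}]
[{"x":23,"y":-24,"z":1,"az":-2},{"x":23,"y":-23,"z":1,"az":-3},{"x":25,"y":-22,"az":-3},{"x":25,"y":-21,"z":1,"az":-3},{"x":27,"y":-19,"z":1,"az":-2}]
[{"x":27,"y":-18,"z":1,"az":-3},{"x":28,"y":-17,"z":1,"az":-3},{"x":29,"y":-15,"z":1,"az":-2},{"x":30,"y":-15,"z":1,"az":-3},{"x":30,"y":-12,"z":1,"az":-3}]
```

Request:
{"fn": "apply_moves", "kwargs": {"rows": [{"x":29,"y":-16,"z":-1,"az":-2},{"x":29,"y":-15,"az":-3},{"x":30,"y":-14,"z":-1,"az":-2},{"x":30,"y":-12,"az":-2},{"x":31,"y":-11,"z":-1,"az":-2}]}}

```text
invalid input at $.rows[0]: expected keys x, y, z, ax, ay, az, gripper
```

Request:
{"fn": "apply_moves", "kwargs": {"rows": [{"x":31,"y":-11,"z":-1,"az":-3},{"x":32,"y":-8,"az":-2},{"x":32,"y":-8,"z":-1,"az":-2},{"x":32,"y":-6,"az":-3},{"x":32,"y":-5,"z":-1,"az":-2}]}}

```text
invalid input at $.rows[0]: expected keys x, y, z, ax, ay, az, gripper
```

Request:
{"fn": "apply_moves", "kwargs": {"rows": [{"x":33,"y":-4,"z":-1,"az":-2},{"x":33,"y":-2,"az":-2},{"x":32,"y":-2,"z":-1,"az":-3},{"x":33,"y":1,"az":-2},{"x":21,"y":-25,"z":1,"az":-3}]}}

```text
invalid input at $.rows[0]: expected keys x, y, z, ax, ay, az, gripper
```

Request:
{"fn": "apply_moves", "kwargs": {"rows": [{"x":23,"y":-24,"z":1,"az":-2},{"x":23,"y":-23,"z":1,"az":-3},{"x":25,"y":-22,"az":-3},{"x":25,"y":-21,"z":1,"az":-3},{"x":27,"y":-19,"z":1,"az":-2}]}}

```text
invalid input at $.rows[0]: expected keys x, y, z, ax, ay, az, gripper
```

Request:
{"fn": "apply_moves", "kwargs": {"rows": [{"x":27,"y":-18,"z":1,"az":-3},{"x":28,"y":-17,"z":1,"az":-3},{"x":29,"y":-15,"z":1,"az":-2},{"x":30,"y":-15,"z":1,"az":-3},{"x":30,"y":-12,"z":1,"az":-3}]}}

```text
invalid input at $.rows[0]: expected keys x, y, z, ax, ay, az, gripper
```

```bash
python3 - <<'E'
from h import *
print(pose()[:2])
c=snap('wrist','w1'); print(c['fov_y'],c['tvec']); print(w2px(c,[[.4523,.1095,.026],[.4338,.042,.026],[.4715,.1796,.026]]))
E
```

```text
(array([ 139.86920968, -608.8289117 ,  241.59050804]), np.float64(12.940260446027954))
71.00520019729787 [-0.62500398 -0.03524622  0.37950165]
[[-554.83454087 -416.96661062]
 [-442.93805154 -351.30889517]
 [-681.4703087  -491.25211531]]
```

View pics/w1.png

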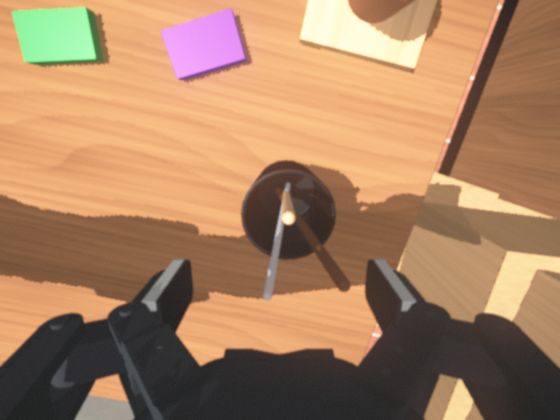

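The moves were refused because every row needs all seven keys, so this wrist view is still of the start pose: dark pot at (288,210), purple tile at (205,45). I'll repeat the move with full rows.

```bash
sed -i "s/for k,v in zip(('x','y','z','az'),(\*l,az)) if v}/for k,v in zip(('x','y','z','ax','ay','az','gripper'),(*l,0,0,az,g))}/; s/r=0,start=None/r=0,start=None,g=0/; s/step=35,dstep=6.5/step=40,dstep=7/" h.py; python3 -c "
from h import *
plan((480,-300,250,45),(450,60,240,74.7))"
```

```text
from [ 139.9 -608.9  241.7] 12.9 t 0.1 F [-0.4  0.3  0.5] w 1.002
[{"x":33,"y":-19,"z":-1,"ax":0,"ay":0,"az":-3,"gripper":0},{"x":35,"y":-17,"z":0,"ax":0,"ay":0,"az":-2,"gripper":0},{"x":35,"y":-15,"z":-1,"ax":0,"ay":0,"az":-3,"gripper":0},{"x":35,"y":-14,"z":-1,"ax":0,"ay":0,"az":-3,"gripper":0},{"x":37,"y":-12,"z":0,"ax":0,"ay":0,"az":-2,"gripper":0}]
[{"x":36,"y":-11,"z":-1,"ax":0,"ay":0,"az":-3,"gripper":0},{"x":38,"y":-9,"z":-1,"ax":0,"ay":0,"az":-3,"gripper":0},{"x":37,"y":-7,"z":-1,"ax":0,"ay":0,"az":-2,"gripper":0},{"x":38,"y":-5,"z":0,"ax":0,"ay":0,"az":-3,"gripper":0},{"x":38,"y":-4,"z":-1,"ax":0,"ay":0,"az":-3,"gripper":0}]
[{"x":39,"y":-1,"z":-1,"ax":0,"ay":0,"az":-2,"gripper":0},{"x":38,"y":-1,"z":0,"ax":0,"ay":0,"az":-3,"gripper":0},{"x":23,"y":-28,"z":1,"ax":0,"ay":0,"az":-3,"gripper":0},{"x":25,"y":-26,"z":1,"ax":0,"ay":0,"az":-3,"gripper":0},{"x":26,"y":-25,"z":1,"ax":0,"ay":0,"az":-3,"gripper":0}]
[{"x":27,"y":-23,"z":1,"ax":0,"ay":0,"az":-3,"gripper":0},{"x":29,"y":-23,"z":1,"ax":0,"ay":0,"az":-3,"gripper":0},{"x":29,"y":-20,"z":1,"ax":0,"ay":0,"az":-3,"gripper":0},{"x":31,"y":-19,"z":1,"ax":0,"ay":0,"az":-3,"gripper":0},{"x":32,"y":-17,"z":1,"ax":0,"ay":0,"az":-3,"gripper":0}]
[{"x":32,"y":-16,"z":1,"ax":0,"ay":0,"az":-3,"gripper":0},{"x":34,"y":-14,"z":1,"ax":0,"ay":0,"az":-3,"gripper":0}]
```

Request:
{"fn": "apply_moves", "kwargs": {"rows": [{"x":33,"y":-19,"z":-1,"ax":0,"ay":0,"az":-3,"gripper":0},{"x":35,"y":-17,"z":0,"ax":0,"ay":0,"az":-2,"gripper":0},{"x":35,"y":-15,"z":-1,"ax":0,"ay":0,"az":-3,"gripper":0},{"x":35,"y":-14,"z":-1,"ax":0,"ay":0,"az":-3,"gripper":0},{"x":37,"y":-12,"z":0,"ax":0,"ay":0,"az":-2,"gripper":0}]}}

```text
clock: 0.57
position: [0.283, -0.4793, 0.2454]
ee_rot: [0.974, 0.226, -0.0, 0.0]
ft_force: [0.9, -0.7, 0.0]
grip_width: 1.003
grasp_force: 0.0
```

Request:
{"fn": "apply_moves", "kwargs": {"rows": [{"x":36,"y":-11,"z":-1,"ax":0,"ay":0,"az":-3,"gripper":0},{"x":38,"y":-9,"z":-1,"ax":0,"ay":0,"az":-3,"gripper":0},{"x":37,"y":-7,"z":-1,"ax":0,"ay":0,"az":-2,"gripper":0},{"x":38,"y":-5,"z":0,"ax":0,"ay":0,"az":-3,"gripper":0},{"x":38,"y":-4,"z":-1,"ax":0,"ay":0,"az":-3,"gripper":0}]}}

```text
clock: 0.98
position: [0.424, -0.3504, 0.2492]
ee_rot: [0.939, 0.343, -0.0, 0.0]
ft_force: [0.5, 0.1, 0.5]
grip_width: 0.999
grasp_force: 0.0
```

Request:
{"fn": "apply_moves", "kwargs": {"rows": [{"x":39,"y":-1,"z":-1,"ax":0,"ay":0,"az":-2,"gripper":0},{"x":38,"y":-1,"z":0,"ax":0,"ay":0,"az":-3,"gripper":0},{"x":23,"y":-28,"z":1,"ax":0,"ay":0,"az":-3,"gripper":0},{"x":25,"y":-26,"z":1,"ax":0,"ay":0,"az":-3,"gripper":0},{"x":26,"y":-25,"z":1,"ax":0,"ay":0,"az":-3,"gripper":0}]}}

```text
clock: 1.4
position: [0.4707, -0.19, 0.2467]
ee_rot: [0.891, 0.455, -0.0, -0.0]
ft_force: [1.5, 0.7, -0.8]
grip_width: 0.998
grasp_force: 0.0
```

Request:
{"fn": "apply_moves", "kwargs": {"rows": [{"x":27,"y":-23,"z":1,"ax":0,"ay":0,"az":-3,"gripper":0},{"x":29,"y":-23,"z":1,"ax":0,"ay":0,"az":-3,"gripper":0},{"x":29,"y":-20,"z":1,"ax":0,"ay":0,"az":-3,"gripper":0},{"x":31,"y":-19,"z":1,"ax":0,"ay":0,"az":-3,"gripper":0},{"x":32,"y":-17,"z":1,"ax":0,"ay":0,"az":-3,"gripper":0}]}}

```text
clock: 1.82
position: [0.4559, -0.0106, 0.2422]
ee_rot: [0.824, 0.567, -0.0, 0.0]
ft_force: [1.5, 0.2, 0.6]
grip_width: 0.998
grasp_force: 0.0
```

Request:
{"fn": "apply_moves", "kwargs": {"rows": [{"x":32,"y":-16,"z":1,"ax":0,"ay":0,"az":-3,"gripper":0},{"x":34,"y":-14,"z":1,"ax":0,"ay":0,"az":-3,"gripper":0},{"x":0,"y":0,"z":0,"ax":0,"ay":0,"az":0,"gripper":0}]}}

```text
clock: 2.07
position: [0.4492, 0.0673, 0.2406]
ee_rot: [0.79, 0.613, 0.001, -0.0]
ft_force: [-0.7, 0.2, 0.6]
grip_width: 1.003
grasp_force: 0.0
```

```bash
python3 - <<'E'
from h import *
print(pose()[:2])
c=snap('wrist','w2'); print(c['fov_y'],c['tvec']); print(w2px(c,[[.4523,.1095,.026],[.4338,.042,.026],[.4715,.1796,.026]]))
E
```

```text
(array([449.19023874,  67.30322613, 240.55957961]), np.float64(75.63129488646578))
71.00520019729787 [-0.42037149  0.13354908  0.42758886]
[[270.50051091 150.54571562]
 [269.99705976 208.47185366]
 [271.07809815  82.80741034]]
```

View pics/w2.png

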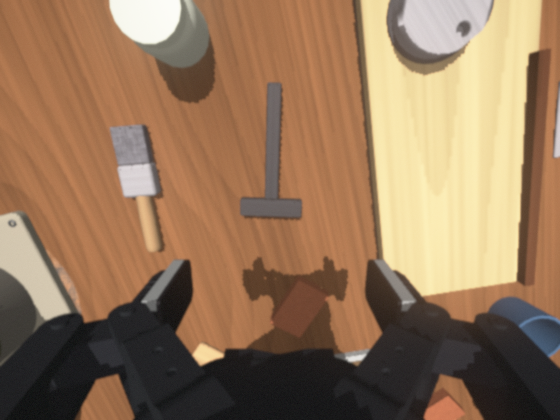

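The wrist view shows the spanner's handle end at (274.5,84), its cross-piece from (241,207) to (301.5,208), and a ring hole at (464,27) top right.

```bash
python3 - <<'E'
from h import *
c=load('w2')
w=px2w(c,[(274.5,84),(241,207),(301.5,208),(271,199),(271,217.5)],.026)[:,:2]*1000
print(w.round(1)); m=(w[3]+w[4])/2; m2=(w[1]+w[2])/2; print(np.linalg.norm(w[1]-w[2]))
d=m2-w[0]; print(np.linalg.norm(d),np.degrees(np.arctan2(d[1],d[0])),m,m2)
g=m2-70*d/np.linalg.norm(d); psi=np.degrees(np.arctan2(-d[1],-d[0])); print(g,psi)
plan((g[0],g[1],70,psi),(g[0],g[1],15,psi,20))
E
```

```text
[[474.8 177.5]
 [399.9  52.7]
 [471.4  33. ]
 [438.1  53.3]
 [432.   30.4]]
74.18600414656564
140.28168074218593 -106.21751950502511 [435.0366456   41.86182802] [435.63131049  42.81050725]
[455.18124124 110.02509055] 73.78248049497489
from [449.8  63.7 240.4] 75.3 t 2.1 F [-0.3 -0.6  0.5] w 0.998
[{"x":9,"y":-1,"z":34,"ax":0,"ay":0,"az":0,"gripper":0},{"x":9,"y":-2,"z":34,"ax":0,"ay":0,"az":1,"gripper":0},{"x":10,"y":-1,"z":34,"ax":0,"ay":0,"az":0,"gripper":0},{"x":9,"y":-1,"z":34,"ax":0,"ay":0,"az":0,"gripper":0},{"x":9,"y":-2,"z":34,"ax":0,"ay":0,"az":1,"gripper":0}]
[{"x":0,"y":0,"z":18,"ax":0,"ay":0,"az":0,"gripper":0},{"x":0,"y":0,"z":19,"ax":0,"ay":0,"az":0,"gripper":0},{"x":0,"y":0,"z":18,"ax":0,"ay":0,"az":0,"gripper":0}]
```

Request:
{"fn": "apply_moves", "kwargs": {"rows": [{"x":9,"y":-1,"z":34,"ax":0,"ay":0,"az":0,"gripper":0},{"x":9,"y":-1,"z":34,"ax":0,"ay":0,"az":1,"gripper":0},{"x":9,"y":-1,"z":34,"ax":0,"ay":0,"az":0,"gripper":0},{"x":9,"y":-1,"z":34,"ax":0,"ay":0,"az":0,"gripper":0},{"x":9,"y":-1,"z":34,"ax":0,"ay":0,"az":0,"gripper":0}]}}

```text
clock: 2.53
position: [0.4578, 0.104, 0.0687]
ee_rot: [0.8, 0.601, 0.0, 0.0]
ft_force: [1.6, -0.6, 0.6]
grip_width: 0.999
grasp_force: 0.0
```

Request:
{"fn": "apply_moves", "kwargs": {"rows": [{"x":0,"y":0,"z":18,"ax":0,"ay":0,"az":0,"gripper":0},{"x":0,"y":0,"z":19,"ax":0,"ay":0,"az":0,"gripper":0},{"x":0,"y":0,"z":18,"ax":0,"ay":0,"az":0,"gripper":0},{"x":0,"y":0,"z":0,"ax":0,"ay":0,"az":0,"gripper":0}]}}

```text
clock: 2.87
position: [0.4556, 0.1033, 0.0121]
ee_rot: [0.799, 0.601, -0.002, -0.001]
ft_force: [-1.0, 0.1, -1.2]
grip_width: 1.004
grasp_force: 0.0
```

Request:
{"fn": "apply_moves", "kwargs": {"rows": [{"x":0,"y":0,"z":0,"ax":0,"ay":0,"az":0,"gripper":1},{"x":0,"y":0,"z":0,"ax":0,"ay":0,"az":0,"gripper":1},{"x":0,"y":0,"z":0,"ax":0,"ay":0,"az":0,"gripper":1},{"x":0,"y":0,"z":0,"ax":0,"ay":0,"az":0,"gripper":1},{"x":0,"y":0,"z":0,"ax":0,"ay":0,"az":0,"gripper":1}], "newtons": 80}}

```text
clock: 3.28
position: [0.4582, 0.1047, 0.0161]
ee_rot: [0.799, 0.601, 0.0, 0.0]
ft_force: [1.1, 0.4, 0.4]
grip_width: 0.3
grasp_force: 0.7
```

Request:
{"fn": "apply_moves", "kwargs": {"rows": [{"x":0,"y":0,"z":0,"ax":0,"ay":0,"az":0,"gripper":1},{"x":0,"y":0,"z":0,"ax":0,"ay":0,"az":0,"gripper":1},{"x":0,"y":0,"z":0,"ax":0,"ay":0,"az":0,"gripper":1},{"x":0,"y":0,"z":0,"ax":0,"ay":0,"az":0,"gripper":1},{"x":0,"y":0,"z":0,"ax":0,"ay":0,"az":0,"gripper":1}]}}

```text
clock: 3.7
position: [0.4579, 0.1047, 0.016]
ee_rot: [0.799, 0.601, -0.0, 0.0]
ft_force: [-4.0, -1.1, 9.9]
grip_width: 0.169
grasp_force: 78.1
```

```bash
python3 - <<'E'
from h import *
p,a,o=pose(); print(p,a,o['grip_width'],o['grasp_force'],o['ft_force'])
plan((p[0],p[1],200,a),(520,150,210,205),g=1)
E
```

```text
[457.89079237 104.72594113  16.04373149] 73.95283230557177 0.16865411017118115 78.0821943283081 [-3.97126865 -1.10546653  9.92919203]
from [457.9 104.7  16. ] 74.0 t 3.7 F [-4.  -1.1  9.9] w 0.169
[{"x":0,"y":0,"z":-37,"ax":0,"ay":0,"az":0,"gripper":1},{"x":0,"y":0,"z":-37,"ax":0,"ay":0,"az":0,"gripper":1},{"x":0,"y":0,"z":-36,"ax":0,"ay":0,"az":0,"gripper":1},{"x":0,"y":0,"z":-37,"ax":0,"ay":0,"az":0,"gripper":1},{"x":0,"y":0,"z":-37,"ax":0,"ay":0,"az":0,"gripper":1}]
[{"x":3,"y":2,"z":-1,"ax":0,"ay":0,"az":-7,"gripper":1},{"x":3,"y":3,"z":0,"ax":0,"ay":0,"az":-7,"gripper":1},{"x":2,"y":4,"z":-1,"ax":0,"ay":0,"az":-7,"gripper":1},{"x":3,"y":3,"z":0,"ax":0,"ay":0,"az":-7,"gripper":1},{"x":1,"y":4,"z":-1,"ax":0,"ay":0,"az":-6,"gripper":1}]
[{"x":2,"y":4,"z":0,"ax":0,"ay":0,"az":-7,"gripper":1},{"x":0,"y":3,"z":-1,"ax":0,"ay":0,"az":-7,"gripper":1},{"x":1,"y":5,"z":0,"ax":0,"ay":0,"az":-7,"gripper":1},{"x":-1,"y":4,"z":-1,"ax":0,"ay":0,"az":-7,"gripper":1},{"x":0,"y":4,"z":0,"ax":0,"ay":0,"az":-7,"gripper":1}]
[{"x":-1,"y":3,"z":-1,"ax":0,"ay":0,"az":-7,"gripper":1},{"x":-2,"y":4,"z":0,"ax":0,"ay":0,"az":-7,"gripper":1},{"x":-2,"y":4,"z":-1,"ax":0,"ay":0,"az":-7,"gripper":1},{"x":-3,"y":3,"z":0,"ax":0,"ay":0,"az":-7,"gripper":1},{"x":-2,"y":3,"z":-1,"ax":0,"ay":0,"az":-6,"gripper":1}]
[{"x":-3,"y":2,"z":0,"ax":0,"ay":0,"az":-7,"gripper":1},{"x":-4,"y":2,"z":-1,"ax":0,"ay":0,"az":-7,"gripper":1},{"x":-4,"y":2,"z":0,"ax":0,"ay":0,"az":-7,"gripper":1},{"x":-3,"y":1,"z":-1,"ax":0,"ay":0,"az":-7,"gripper":1}]
```

Request:
{"fn": "apply_moves", "kwargs": {"rows": [{"x":0,"y":0,"z":-37,"ax":0,"ay":0,"az":0,"gripper":1},{"x":0,"y":0,"z":-37,"ax":0,"ay":0,"az":0,"gripper":1},{"x":0,"y":0,"z":-37,"ax":0,"ay":0,"az":0,"gripper":1},{"x":0,"y":0,"z":-37,"ax":0,"ay":0,"az":0,"gripper":1},{"x":0,"y":0,"z":-37,"ax":0,"ay":0,"az":0,"gripper":1}]}}

```text
clock: 4.12
position: [0.4571, 0.1049, 0.2021]
ee_rot: [0.799, 0.602, -0.0, 0.0]
ft_force: [0.5, -0.1, -2.5]
grip_width: 0.169
grasp_force: 79.0
```

Request:
{"fn": "apply_moves", "kwargs": {"rows": [{"x":3,"y":2,"z":-1,"ax":0,"ay":0,"az":-7,"gripper":1},{"x":3,"y":3,"z":0,"ax":0,"ay":0,"az":-7,"gripper":1},{"x":2,"y":4,"z":-1,"ax":0,"ay":0,"az":-7,"gripper":1},{"x":3,"y":3,"z":0,"ax":0,"ay":0,"az":-7,"gripper":1},{"x":1,"y":4,"z":-1,"ax":0,"ay":0,"az":-6,"gripper":1}]}}

```text
clock: 4.53
position: [0.4742, 0.1167, 0.2033]
ee_rot: [0.586, 0.811, -0.0, 0.0]
ft_force: [1.1, -0.1, -2.5]
grip_width: 0.168
grasp_force: 79.1
```

Request:
{"fn": "apply_moves", "kwargs": {"rows": [{"x":2,"y":4,"z":0,"ax":0,"ay":0,"az":-7,"gripper":1},{"x":0,"y":3,"z":-1,"ax":0,"ay":0,"az":-7,"gripper":1},{"x":1,"y":5,"z":0,"ax":0,"ay":0,"az":-7,"gripper":1},{"x":-1,"y":4,"z":-1,"ax":0,"ay":0,"az":-7,"gripper":1},{"x":0,"y":4,"z":0,"ax":0,"ay":0,"az":-7,"gripper":1}]}}

```text
clock: 4.95
position: [0.4907, 0.1288, 0.2054]
ee_rot: [0.315, 0.949, -0.0, 0.0]
ft_force: [-0.3, -0.5, -2.3]
grip_width: 0.166
grasp_force: 79.1
```

Request:
{"fn": "apply_moves", "kwargs": {"rows": [{"x":-1,"y":3,"z":-1,"ax":0,"ay":0,"az":-7,"gripper":1},{"x":-2,"y":4,"z":0,"ax":0,"ay":0,"az":-7,"gripper":1},{"x":-2,"y":4,"z":-1,"ax":0,"ay":0,"az":-7,"gripper":1},{"x":-3,"y":3,"z":0,"ax":0,"ay":0,"az":-7,"gripper":1},{"x":-2,"y":3,"z":-1,"ax":0,"ay":0,"az":-6,"gripper":1}]}}

```text
clock: 5.37
position: [0.5065, 0.1406, 0.2081]
ee_rot: [0.024, 1.0, -0.0, -0.0]
ft_force: [-0.2, 0.9, -1.7]
grip_width: 0.165
grasp_force: 79.1
```

Request:
{"fn": "apply_moves", "kwargs": {"rows": [{"x":-3,"y":2,"z":0,"ax":0,"ay":0,"az":-7,"gripper":1},{"x":-4,"y":2,"z":-1,"ax":0,"ay":0,"az":-7,"gripper":1},{"x":-4,"y":2,"z":0,"ax":0,"ay":0,"az":-7,"gripper":1},{"x":-3,"y":1,"z":-1,"ax":0,"ay":0,"az":-7,"gripper":1},{"x":0,"y":0,"z":0,"ax":0,"ay":0,"az":0,"gripper":1}]}}

```text
clock: 5.78
position: [0.5197, 0.1497, 0.2102]
ee_rot: [-0.219, 0.976, 0.0, -0.0]
ft_force: [0.2, 0.2, -1.8]
grip_width: 0.165
grasp_force: 79.1
```

Request:
{"fn": "apply_moves", "kwargs": {"rows": [{"x":0,"y":0,"z":0,"ax":0,"ay":0,"az":0,"gripper":1},{"x":0,"y":0,"z":0,"ax":0,"ay":0,"az":0,"gripper":1},{"x":0,"y":0,"z":0,"ax":0,"ay":0,"az":0,"gripper":1}]}}

```text
clock: 6.03
position: [0.5193, 0.1493, 0.2102]
ee_rot: [-0.214, 0.977, -0.0, -0.0]
ft_force: [0.1, -0.7, -2.2]
grip_width: 0.166
grasp_force: 79.1
```

```bash
python3 - <<'E'
from h import *
p,a,o=pose(); print(p,a,o['ee_rot'],o['grip_width'],o['grasp_force'],o['ft_force'])
c=snap('wrist','w3'); snap('top','t3'); s=snap('side','s3')
print(w2px(c,[p/1000]),w2px(load('t3'),[p/1000]),w2px(s,[p/1000]))
a=cv2.imread('pics/w3.png'); u,v=w2px(load('t3'),[p/1000])[0].astype(int); u2,v2=w2px(s,[p/1000])[0].astype(int)
T=load('t3')['color'][v-37:v+38,u-37:u+38,::-1]; S=s['color'][v2-37:v2+38,u2-37:u2+38,::-1]
print(u-37,v-37,u2-37,v2-37)
r=[cv2.resize(x,(280,280),interpolation=cv2.INTER_CUBIC) for x in(T,S)]
cv2.imwrite('pics/m3.png',np.hstack([cv2.resize(a,(500,375)),np.vstack(r)[:375] if 0 else cv2.resize(np.vstack(r),(187,375))]))
cv2.imwrite('pics/m3.png',np.vstack([a[:300],np.hstack(r)]))
E
```

```text
[519.31310392 149.29726927 210.23924283] -155.23570144958774 [-2.14431053e-01  9.76739089e-01 -2.65160453e-04 -7.52114391e-05] 0.16618448633255517 79.0840208530426 [ 0.08261592 -0.67164968 -2.21743272]
[[279.87883335 270.56366593]] [[221.14205408 184.89432695]] [[233.02999067 213.59826736]]
184 147 196 176
```

View pics/m3.png

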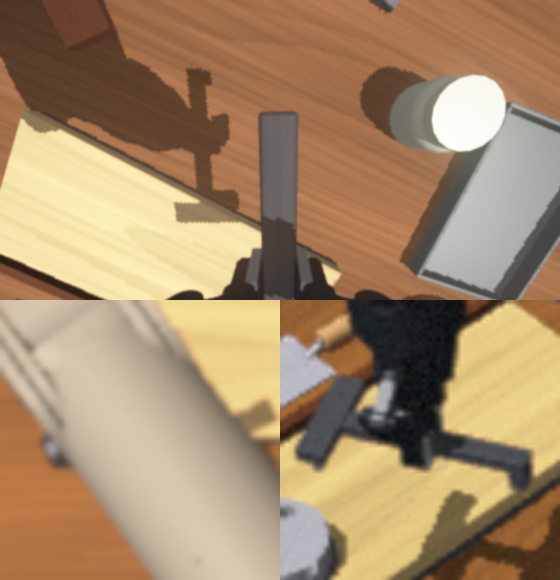

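The wrist crop shows the handle's end edge at (278.5,113), its sides at columns 259 to 298, running straight up, so the spanner is level and in line with the tool. Now its exact seat in the grip.

```bash
python3 - <<'E'
from h import *
c=load('w3'); p=np.array([519.3,149.3,210.2]); a=np.radians(-155.24)
tx=np.array([np.cos(a),np.sin(a)]); ty=np.array([np.sin(a),-np.cos(a)])
for q in [(278.5,113),(259,114),(298,114),(262,215),(298,215)]:
    w=px2w(c,[q],.2202)[0,:2]*1000-p[:2]; print(q,w@tx,w@ty)
# side: crosspiece ends etc in crop coords 280..560/300..580, scale 280/75
s=load('s3'); 
for z in (.214,):
  for q in [(525,455)]:
    u=((q[0]-280)/3.733+196,(q[1]-300)/3.733+176); w=px2w(s,[u],z)[0,:2]*1000-p[:2]; print(w@tx,w@ty)
# hole refine from w2
c=load('w2'); print(px2w(c,[(464,27)],.06)*1000)
E
```

```text
(278.5, 113) 74.5162282184566 -0.6682366683674686
(259, 114) 74.14101090303328 -8.379093920271641
(298, 114) 74.13992753271302 7.040710845034111
(262, 215) 32.25408655311383 -7.865934085318949
(298, 215) 32.26313824503767 7.827111786812016
75.08584549222182 -5.029737783804488
[[658.78555081 177.38338359  60.        ]]
```

```bash
python3 -c "
from h import *
plan((750,185,210,-155),g=1)"
```

```text
from [519.4 149.4 210.3] -155.1 t 6.2 F [-0.1  0.  -1.4] w 0.168
[{"x":-37,"y":-11,"z":0,"ax":0,"ay":0,"az":0,"gripper":1},{"x":-38,"y":-11,"z":0,"ax":0,"ay":0,"az":0,"gripper":1},{"x":-37,"y":-10,"z":0,"ax":0,"ay":0,"az":0,"gripper":1},{"x":-37,"y":-11,"z":0,"ax":0,"ay":0,"az":0,"gripper":1},{"x":-38,"y":-11,"z":0,"ax":0,"ay":0,"az":0,"gripper":1}]
[{"x":-37,"y":-11,"z":0,"ax":0,"ay":0,"az":0,"gripper":1}]
```

Request:
{"fn": "apply_moves", "kwargs": {"rows": [{"x":-37,"y":-11,"z":0,"ax":0,"ay":0,"az":0,"gripper":1},{"x":-37,"y":-11,"z":0,"ax":0,"ay":0,"az":0,"gripper":1},{"x":-37,"y":-11,"z":0,"ax":0,"ay":0,"az":0,"gripper":1},{"x":-37,"y":-11,"z":0,"ax":0,"ay":0,"az":0,"gripper":1},{"x":-37,"y":-11,"z":0,"ax":0,"ay":0,"az":0,"gripper":1}]}}

```text
clock: 6.6
position: [0.7121, 0.1773, 0.2095]
ee_rot: [-0.215, 0.977, -0.001, -0.0]
ft_force: [1.0, 0.5, -0.3]
grip_width: 0.167
grasp_force: 79.1
```

Request:
{"fn": "apply_moves", "kwargs": {"rows": [{"x":-37,"y":-11,"z":0,"ax":0,"ay":0,"az":0,"gripper":1},{"x":0,"y":0,"z":0,"ax":0,"ay":0,"az":0,"gripper":1},{"x":0,"y":0,"z":0,"ax":0,"ay":0,"az":0,"gripper":1},{"x":0,"y":0,"z":0,"ax":0,"ay":0,"az":0,"gripper":1},{"x":0,"y":0,"z":0,"ax":0,"ay":0,"az":0,"gripper":1}]}}

```text
clock: 7.02
position: [0.7478, 0.1835, 0.2109]
ee_rot: [-0.216, 0.976, -0.0, 0.0]
ft_force: [-0.1, 0.2, -2.3]
grip_width: 0.165
grasp_force: 79.1
```

```bash
python3 - <<'E'
from h import *
print(pose()[:2])
c=snap('wrist','w4'); u,v=w2px(c,[[.645,.201,.06]])[0]; print(u,v)
x0,y0=int(u-60),int(v-60); x0=max(0,min(x0,440)); y0=max(0,y0); print(x0,y0)
a=cv2.imread('pics/w4.png'); k=cv2.resize(a[y0:y0+120,x0:x0+120],(420,420),interpolation=cv2.INTER_CUBIC)
cv2.imwrite('pics/m4.png',np.hstack([cv2.resize(a,None,fx=.67,fy=1)[:, :],k]))
E
```

```text
(array([747.75511976, 183.5162058 , 210.88740375]), np.float64(-155.02468047649035))
344.888613023367 105.27218174347652
284 45
```

View pics/m4.png

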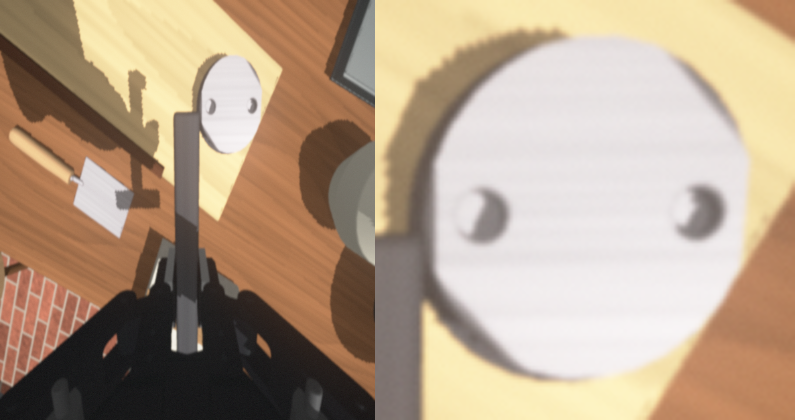

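The crop (scale 3.5, origin raw (284,45)) shows the two holes as full circles centred at (107,215.5) and (323,213.5) in crop pixels, with the disc spanning 59–374 by 37–380.

```bash
python3 - <<'E'
from h import *
c=load('w4'); f=lambda x,y:((x+.5)/3.5-.5+284,(y+.5)/3.5-.5+45)
w=px2w(c,[f(107,215.5),f(323,213.5),f(216.5,208.5)],.06)[:,:2]*1000; print(w.round(1))
d=w[0]-w[1]; d=d if d[1]>0 else -d
m=w[:2].mean(0); yaw=np.degrees(np.arctan2(d[1],d[0]))-90; print(np.linalg.norm(d),m,yaw)
psi=yaw+180; tx=np.array([np.cos(np.radians(psi)),np.sin(np.radians(psi))])
t=m+69*tx; print('tcp',t,psi)
# board lines from fence? board corner etc
plan((t[0],t[1],190,psi),(t[0],t[1],80,psi,40),g=1)
E
```

```text
[[657.5 176.1]
 [633.4 226.7]
 [644.  201.1]]
55.98356330165774 [645.42986828 201.4094298 ] 25.46644059824716
tcp [583.13409532 171.74064703] 205.46644059824717
from [747.8 183.2 211.3] -155.0 t 7.1 F [ 0.4 -0.1 -1.3] w 0.165
[{"x":31,"y":12,"z":4,"ax":0,"ay":0,"az":0,"gripper":1},{"x":31,"y":12,"z":5,"ax":0,"ay":0,"az":0,"gripper":1},{"x":30,"y":11,"z":4,"ax":0,"ay":0,"az":0,"gripper":1},{"x":31,"y":12,"z":4,"ax":0,"ay":0,"az":0,"gripper":1},{"x":31,"y":12,"z":4,"ax":0,"ay":0,"az":-1,"gripper":1}]
[{"x":0,"y":0,"z":37,"ax":0,"ay":0,"az":0,"gripper":1},{"x":0,"y":0,"z":37,"ax":0,"ay":0,"az":0,"gripper":1},{"x":0,"y":0,"z":36,"ax":0,"ay":0,"az":0,"gripper":1}]
```

Request:
{"fn": "apply_moves", "kwargs": {"rows": [{"x":31,"y":12,"z":4,"ax":0,"ay":0,"az":0,"gripper":1},{"x":31,"y":12,"z":4,"ax":0,"ay":0,"az":0,"gripper":1},{"x":30,"y":12,"z":4,"ax":0,"ay":0,"az":0,"gripper":1},{"x":31,"y":11,"z":4,"ax":0,"ay":0,"az":0,"gripper":1},{"x":31,"y":12,"z":4,"ax":0,"ay":0,"az":-0.5,"gripper":1}]}}

```text
clock: 7.48
position: [0.5817, 0.1707, 0.1902]
ee_rot: [-0.22, 0.976, -0.001, 0.0]
ft_force: [1.6, -0.5, -0.5]
grip_width: 0.165
grasp_force: 79.1
```

Request:
{"fn": "apply_moves", "kwargs": {"rows": [{"x":0,"y":0,"z":36,"ax":0,"ay":0,"az":0,"gripper":1},{"x":0,"y":0,"z":36,"ax":0,"ay":0,"az":0,"gripper":1},{"x":0,"y":0,"z":30,"ax":0,"ay":0,"az":0,"gripper":1},{"x":0,"y":0,"z":0,"ax":0,"ay":0,"az":0,"gripper":1},{"x":0,"y":0,"z":0,"ax":0,"ay":0,"az":0,"gripper":1}]}}

```text
clock: 7.9
position: [0.5831, 0.1711, 0.0885]
ee_rot: [-0.22, 0.975, -0.001, -0.001]
ft_force: [0.8, 0.2, -1.0]
grip_width: 0.165
grasp_force: 79.0
```

Request:
{"fn": "apply_moves", "kwargs": {"rows": [{"x":0,"y":0,"z":0,"ax":0,"ay":0,"az":0,"gripper":1},{"x":0,"y":0,"z":0,"ax":0,"ay":0,"az":0,"gripper":1}]}}

```text
clock: 8.07
position: [0.5852, 0.1725, 0.091]
ee_rot: [-0.22, 0.975, -0.0, 0.002]
ft_force: [-0.2, 0.1, -1.5]
grip_width: 0.17
grasp_force: 79.0
```

```bash
python3 - <<'E'
from h import *
plan((583.1,171.7,84,205.5),g=1,r=1)
p=pose()[0]; s=snap('side','s5'); u,v=w2px(s,[[.645,.201,.06]])[0].astype(int)
crop('s5',u-50,v-50,u+70,v+40,6,'s5c')
E
```

```text
from [585.2 172.5  91. ] -154.6 t 8.1 F [-0.2  0.1 -1.5] w 0.17
[{"x":2.2,"y":0.2,"z":7,"ax":0,"ay":0,"az":-0.1,"gripper":1}]
```

View pics/s5c.png

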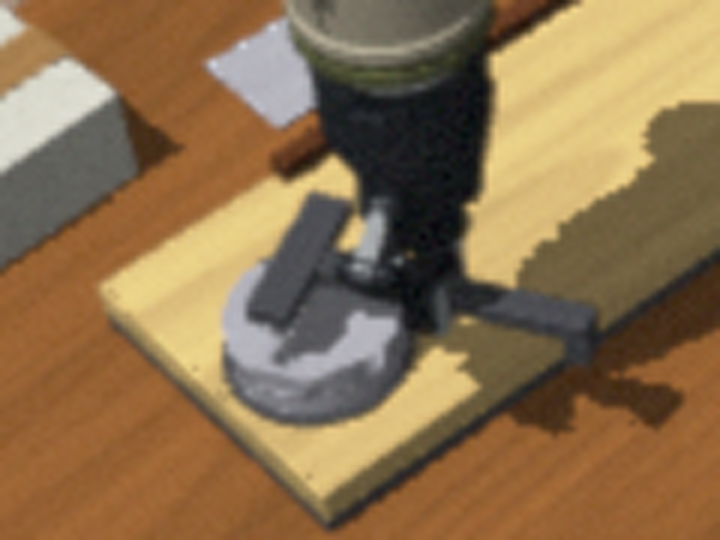

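The side crop shows the cross-piece hovering level over the ring with the prongs above the holes. I'll lower it in steps, watching the force.

Request:
{"fn": "apply_moves", "kwargs": {"rows": [{"x":2,"y":0,"z":3,"ax":0,"ay":0,"az":0,"gripper":1},{"x":0,"y":0,"z":4,"ax":0,"ay":0,"az":0,"gripper":1},{"x":0,"y":0,"z":3,"ax":0,"ay":0,"az":0,"gripper":1},{"x":0,"y":0,"z":0,"ax":0,"ay":0,"az":0,"gripper":1},{"x":0,"y":0,"z":0,"ax":0,"ay":0,"az":0,"gripper":1}]}}

```text
clock: 8.53
position: [0.5821, 0.1709, 0.078]
ee_rot: [-0.22, 0.975, -0.0, -0.0]
ft_force: [-0.1, -0.0, -2.0]
grip_width: 0.168
grasp_force: 79.0
```

Request:
{"fn": "apply_moves", "kwargs": {"rows": [{"x":0,"y":0,"z":3,"ax":0,"ay":0,"az":0,"gripper":1},{"x":0,"y":0,"z":3,"ax":0,"ay":0,"az":0,"gripper":1},{"x":0,"y":0,"z":2,"ax":0,"ay":0,"az":0,"gripper":1},{"x":0,"y":0,"z":0,"ax":0,"ay":0,"az":0,"gripper":1},{"x":0,"y":0,"z":0,"ax":0,"ay":0,"az":0,"gripper":1}]}}

```text
clock: 8.95
position: [0.5822, 0.171, 0.0701]
ee_rot: [-0.22, 0.975, 0.0, -0.0]
ft_force: [0.5, -0.5, -1.4]
grip_width: 0.166
grasp_force: 79.1
```

```bash
python3 -c "
from h import *
plan((583.1,171.7,66,205.5),g=1,r=1); print(get_obs()['torque'])"
```

```text
from [582.2 171.   70.1] -154.6 t 8.9 F [ 0.5 -0.5 -1.4] w 0.166
[{"x":-1.1,"y":0.2,"z":4.1,"ax":0,"ay":0,"az":-0.1,"gripper":1}]
[-0.00399812  0.07448786 -0.01217084]
```

Prongs are about 6 mm into the holes with no side force. I'll seat them deeper, then turn along the arc (per 5°: x −0.26, y 6, az 5).

Request:
{"fn": "apply_moves", "kwargs": {"rows": [{"x":-0.5,"y":0,"z":2,"ax":0,"ay":0,"az":0,"gripper":1},{"x":0,"y":0,"z":2,"ax":0,"ay":0,"az":0,"gripper":1},{"x":0,"y":0,"z":0,"ax":0,"ay":0,"az":0,"gripper":1},{"x":0,"y":0,"z":0,"ax":0,"ay":0,"az":0,"gripper":1},{"x":0,"y":0,"z":0,"ax":0,"ay":0,"az":0,"gripper":1}]}}

```text
clock: 9.37
position: [0.5828, 0.1712, 0.0663]
ee_rot: [-0.22, 0.975, -0.0, 0.0]
ft_force: [-0.2, 0.7, -2.5]
grip_width: 0.164
grasp_force: 79.1
```

Request:
{"fn": "apply_moves", "kwargs": {"rows": [{"x":-0.2,"y":4.8,"z":0,"ax":0,"ay":0,"az":4,"gripper":1},{"x":-0.2,"y":4.8,"z":0,"ax":0,"ay":0,"az":4,"gripper":1},{"x":-0.2,"y":4.8,"z":0,"ax":0,"ay":0,"az":4,"gripper":1},{"x":-0.2,"y":4.8,"z":0,"ax":0,"ay":0,"az":4,"gripper":1},{"x":-0.2,"y":4.8,"z":0,"ax":0,"ay":0,"az":4,"gripper":1}]}}

```text
clock: 9.78
position: [0.5777, 0.1941, 0.0667]
ee_rot: [-0.045, 0.999, -0.0, 0.001]
ft_force: [4.3, -1.1, -2.8]
grip_width: 0.166
grasp_force: 79.0
```

Request:
{"fn": "apply_moves", "kwargs": {"rows": [{"x":-0.2,"y":4.8,"z":0,"ax":0,"ay":0,"az":4,"gripper":1},{"x":-0.2,"y":4.8,"z":0,"ax":0,"ay":0,"az":4,"gripper":1},{"x":-0.2,"y":4.8,"z":0,"ax":0,"ay":0,"az":4,"gripper":1},{"x":-0.2,"y":4.8,"z":0,"ax":0,"ay":0,"az":4,"gripper":1},{"x":-0.2,"y":4.8,"z":0,"ax":0,"ay":0,"az":4,"gripper":1}]}}

```text
clock: 10.2
position: [0.5793, 0.2174, 0.0665]
ee_rot: [0.129, 0.992, -0.001, 0.001]
ft_force: [0.6, -3.1, -1.3]
grip_width: 0.163
grasp_force: 79.2
```

```bash
cat >> h.py <<'E'
def ring(m=(645.4,201.4)):
    p,a,o=pose(); tx=np.array([np.cos(np.radians(a)),np.sin(np.radians(a))]); t=np.array(m)+69*tx
    d=t-p[:2]; ty=np.array([tx[1],-tx[0]]); print(p.round(1),round(a,1),'F',np.round(o['ft_force'],1),'M',np.round(o['torque'],2),'arc err tool xy',(d@tx).round(1),(d@ty).round(1),'Ft',np.round([o['ft_force'][:2]@tx,o['ft_force'][:2]@ty],1))
E
python3 -c "
from h import *
ring()"
```

```text
[579.3 217.4  66.5] 165.2 F [ 0.6 -3.1 -1.3] M [-0.72 -0.34  0.07] arc err tool xy 1.0 1.4 Ft [-1.3 -2.8]
```

Request:
{"fn": "apply_moves", "kwargs": {"rows": [{"x":0,"y":5,"z":0,"ax":0,"ay":0,"az":4,"gripper":1},{"x":0,"y":5,"z":0,"ax":0,"ay":0,"az":4,"gripper":1},{"x":-0.2,"y":4.8,"z":0,"ax":0,"ay":0,"az":4,"gripper":1},{"x":0,"y":0,"z":0,"ax":0,"ay":0,"az":0,"gripper":1}]}}

```text
clock: 10.53
position: [0.5843, 0.2318, 0.0665]
ee_rot: [0.231, 0.973, -0.0, 0.001]
ft_force: [1.7, -3.7, -1.3]
grip_width: 0.164
grasp_force: 79.1
```

Request:
{"fn": "apply_moves", "kwargs": {"rows": [{"x":0,"y":3.6,"z":0,"ax":0,"ay":0,"az":3,"gripper":1},{"x":0,"y":3.6,"z":0,"ax":0,"ay":0,"az":3,"gripper":1},{"x":0,"y":0,"z":0,"ax":0,"ay":0,"az":0,"gripper":1},{"x":0,"y":0,"z":0,"ax":0,"ay":0,"az":0,"gripper":1}]}}

```text
clock: 10.87
position: [0.5875, 0.2375, 0.0663]
ee_rot: [0.28, 0.96, -0.0, 0.001]
ft_force: [3.9, -4.6, -1.7]
grip_width: 0.169
grasp_force: 79.1
```

```bash
python3 -c "
from h import *
ring()"
```

```text
[587.5 237.5  66.3] 147.5 F [ 3.9 -4.6 -1.7] M [-0.81 -0.71 -0.01] arc err tool xy 0.8 0.6 Ft [-5.8 -1.7]
```

Request:
{"fn": "apply_moves", "kwargs": {"rows": [{"x":-0.7,"y":3.6,"z":0,"ax":0,"ay":0,"az":3,"gripper":1},{"x":-0.1,"y":3.6,"z":0,"ax":0,"ay":0,"az":3,"gripper":1},{"x":0,"y":0,"z":0,"ax":0,"ay":0,"az":0,"gripper":1},{"x":0,"y":0,"z":0,"ax":0,"ay":0,"az":0,"gripper":1}]}}

```text
clock: 11.2
position: [0.5917, 0.2433, 0.0662]
ee_rot: [0.329, 0.944, -0.0, 0.0]
ft_force: [1.3, -4.2, -1.9]
grip_width: 0.169
grasp_force: 79.2
```

```bash
python3 -c "
from h import *
ring()"
```

```text
[591.7 243.3  66.2] 141.6 F [ 1.3 -4.2 -1.9] M [-0.96 -0.38 -0.05] arc err tool xy 0.9 0.6 Ft [-3.6 -2.5]
```

Request:
{"fn": "apply_moves", "kwargs": {"rows": [{"x":-0.1,"y":3.6,"z":0,"ax":0,"ay":0,"az":3,"gripper":1},{"x":-0.1,"y":2.4,"z":0,"ax":0,"ay":0,"az":2,"gripper":1},{"x":0,"y":0,"z":0,"ax":0,"ay":0,"az":0,"gripper":1},{"x":0,"y":0,"z":0,"ax":0,"ay":0,"az":0,"gripper":1}]}}

```text
clock: 11.53
position: [0.5956, 0.2476, 0.0662]
ee_rot: [0.37, 0.929, -0.001, 0.0]
ft_force: [1.3, -4.5, -0.3]
grip_width: 0.168
grasp_force: 79.2
```

```bash
python3 -c "
from h import *
ring()"
```

```text
[595.6 247.6  66.2] 136.5 F [ 1.3 -4.5 -0.3] M [-1.1  -0.3  -0.01] arc err tool xy 1.1 0.7 Ft [-4.1 -2.4]
```

Request:
{"fn": "apply_moves", "kwargs": {"rows": [{"x":-0.1,"y":3.6,"z":0,"ax":0,"ay":0,"az":3,"gripper":1},{"x":0,"y":0,"z":0,"ax":0,"ay":0,"az":0,"gripper":1},{"x":0,"y":0,"z":0,"ax":0,"ay":0,"az":0,"gripper":1}]}}

```text
clock: 11.78
position: [0.5969, 0.2487, 0.0655]
ee_rot: [0.394, 0.919, -0.003, -0.001]
ft_force: [-4.4, -10.4, 1.0]
grip_width: 0.168
grasp_force: 80.5
```

```bash
python3 -c "
from h import *
ring()"
```

```text
[596.9 248.7  65.5] 133.6 F [ -4.4 -10.4   1. ] M [-2.31  0.77  1.  ] arc err tool xy 1.2 2.5 Ft [ -4.5 -10.3]
```

Request:
{"fn": "apply_moves", "kwargs": {"rows": [{"x":-0.1,"y":3.6,"z":0,"ax":0,"ay":0,"az":3,"gripper":1},{"x":0,"y":0,"z":0,"ax":0,"ay":0,"az":0,"gripper":1},{"x":0,"y":0,"z":0,"ax":0,"ay":0,"az":0,"gripper":1}]}}

```text
clock: 12.03
position: [0.5973, 0.2496, 0.0643]
ee_rot: [0.417, 0.909, -0.005, -0.002]
ft_force: [-12.2, -17.6, 3.1]
grip_width: 0.167
grasp_force: 91.0
```

```bash
python3 -c "
from h import *
ring()
s=snap('side','s6'); u,v=w2px(s,[[.645,.201,.06]])[0].astype(int)
crop('s6',u-50,v-50,u+70,v+40,6,'s6c')"
```

```text
[597.3 249.6  64.3] 130.7 F [-12.2 -17.6   3.1] M [-3.59  2.45  2.02] arc err tool xy 1.1 5.0 Ft [ -5.4 -20.7]
```

View pics/s6c.png

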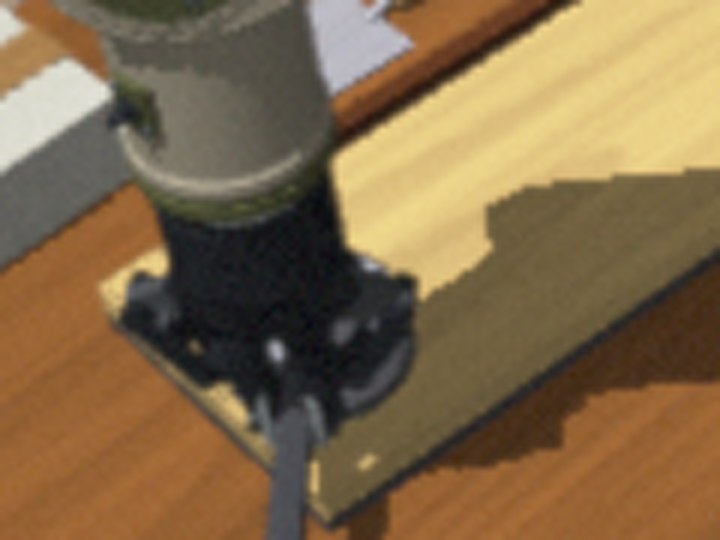

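The ring is against its stop: tangential force jumped to 20 N and the tool stopped following. The side crop shows the handle now pointing down-left at (290,470). I'll back off a little, lift, and go to the tray.

Request:
{"fn": "apply_moves", "kwargs": {"rows": [{"x":0,"y":-4,"z":0,"ax":0,"ay":0,"az":-3,"gripper":1},{"x":0,"y":-3,"z":0,"ax":0,"ay":0,"az":-3,"gripper":1},{"x":0,"y":0,"z":0,"ax":0,"ay":0,"az":0,"gripper":1},{"x":0,"y":0,"z":0,"ax":0,"ay":0,"az":0,"gripper":1}]}}

```text
clock: 12.42
position: [0.5958, 0.2477, 0.0662]
ee_rot: [0.371, 0.929, -0.0, 0.0]
ft_force: [1.8, -5.2, -1.9]
grip_width: 0.163
grasp_force: 79.2
```

Request:
{"fn": "apply_moves", "kwargs": {"rows": [{"x":0,"y":0,"z":-8,"ax":0,"ay":0,"az":0,"gripper":1},{"x":0,"y":0,"z":-8,"ax":0,"ay":0,"az":0,"gripper":1},{"x":0,"y":0,"z":-30,"ax":0,"ay":0,"az":0,"gripper":1},{"x":0,"y":0,"z":-40,"ax":0,"ay":0,"az":0,"gripper":1},{"x":0,"y":0,"z":-40,"ax":0,"ay":0,"az":0,"gripper":1}]}}

```text
clock: 12.83
position: [0.5942, 0.2499, 0.1932]
ee_rot: [0.37, 0.929, 0.0, -0.001]
ft_force: [0.5, -0.3, -1.6]
grip_width: 0.167
grasp_force: 79.2
```

Request:
{"fn": "apply_moves", "kwargs": {"rows": [{"x":0,"y":0,"z":-25,"ax":0,"ay":0,"az":0,"gripper":1},{"x":0,"y":0,"z":0,"ax":0,"ay":0,"az":0,"gripper":1},{"x":0,"y":0,"z":0,"ax":0,"ay":0,"az":0,"gripper":1}]}}

```text
clock: 13.08
position: [0.5955, 0.2504, 0.219]
ee_rot: [0.37, 0.929, 0.002, 0.001]
ft_force: [-0.1, -0.1, -3.6]
grip_width: 0.166
grasp_force: 79.3
```

```bash
python3 -c "
from h import *
ring(); print(get_obs()['ee_rot'])
plan((430,396,215,185.9),(430,396,60,185.9),g=1)"
```

```text
[595.5 250.4 219. ] 136.5 F [-0.1 -0.1 -3.6] M [ 0.03 -0.    0.01] arc err tool xy -0.9 -1.2 Ft [ 0.  -0.2]
[3.70410840e-01 9.28866537e-01 1.51091307e-03 6.94686820e-04]
from [595.5 250.4 219. ] 136.5 t 13.1 F [-0.1 -0.1 -3.6] w 0.166
[{"x":28,"y":-1,"z":0,"ax":0,"ay":0,"az":-6,"gripper":1},{"x":27,"y":2,"z":1,"ax":0,"ay":0,"az":-6,"gripper":1},{"x":27,"y":5,"z":0,"ax":0,"ay":0,"az":-7,"gripper":1},{"x":27,"y":8,"z":1,"ax":0,"ay":0,"az":-6,"gripper":1},{"x":25,"y":10,"z":0,"ax":0,"ay":0,"az":-6,"gripper":1}]
[{"x":24,"y":14,"z":1,"ax":0,"ay":0,"az":-6,"gripper":1},{"x":23,"y":15,"z":0,"ax":0,"ay":0,"az":-6,"gripper":1},{"x":21,"y":18,"z":1,"ax":0,"ay":0,"az":-6,"gripper":1},{"x":0,"y":0,"z":39,"ax":0,"ay":0,"az":0,"gripper":1},{"x":0,"y":0,"z":38,"ax":0,"ay":0,"az":0,"gripper":1}]
[{"x":0,"y":0,"z":39,"ax":0,"ay":0,"az":0,"gripper":1},{"x":0,"y":0,"z":39,"ax":0,"ay":0,"az":0,"gripper":1}]
```

Request:
{"fn": "apply_moves", "kwargs": {"rows": [{"x":28,"y":-1,"z":0,"ax":0,"ay":0,"az":-6,"gripper":1},{"x":27,"y":2,"z":1,"ax":0,"ay":0,"az":-6,"gripper":1},{"x":27,"y":5,"z":0,"ax":0,"ay":0,"az":-7,"gripper":1},{"x":27,"y":8,"z":1,"ax":0,"ay":0,"az":-6,"gripper":1},{"x":25,"y":10,"z":0,"ax":0,"ay":0,"az":-6,"gripper":1}]}}

```text
clock: 13.5
position: [0.4899, 0.3405, 0.2133]
ee_rot: [0.106, 0.994, -0.0, -0.001]
ft_force: [-0.4, 0.1, -2.1]
grip_width: 0.168
grasp_force: 79.2
```

Request:
{"fn": "apply_moves", "kwargs": {"rows": [{"x":24,"y":14,"z":1,"ax":0,"ay":0,"az":-6,"gripper":1},{"x":23,"y":15,"z":0,"ax":0,"ay":0,"az":-6,"gripper":1},{"x":21,"y":18,"z":1,"ax":0,"ay":0,"az":-6,"gripper":1},{"x":0,"y":0,"z":39,"ax":0,"ay":0,"az":0,"gripper":1},{"x":0,"y":0,"z":38,"ax":0,"ay":0,"az":0,"gripper":1}]}}

```text
clock: 13.92
position: [0.4277, 0.3967, 0.1356]
ee_rot: [-0.05, 0.999, 0.001, 0.0]
ft_force: [1.0, -1.7, -4.3]
grip_width: 0.17
grasp_force: 79.3
```

Request:
{"fn": "apply_moves", "kwargs": {"rows": [{"x":0,"y":0,"z":39,"ax":0,"ay":0,"az":0,"gripper":1},{"x":0,"y":0,"z":39,"ax":0,"ay":0,"az":0,"gripper":1},{"x":0,"y":0,"z":0,"ax":0,"ay":0,"az":0,"gripper":1},{"x":0,"y":0,"z":0,"ax":0,"ay":0,"az":0,"gripper":1},{"x":0,"y":0,"z":0,"ax":0,"ay":0,"az":0,"gripper":1}]}}

```text
clock: 14.33
position: [0.4299, 0.3953, 0.0598]
ee_rot: [-0.048, 0.999, 0.001, 0.0]
ft_force: [-0.2, 0.4, -1.1]
grip_width: 0.168
grasp_force: 79.2
```

```bash
python3 -c "
from h import *
plan((430,396,24,185.9,12),g=1)
p=pose()[0]/1000; s=snap('side','s7'); u,v=w2px(s,[p])[0].astype(int); print(u,v)
b=load('s7')['color']; crop('s7',max(0,u-60),v-50,u+70,min(420,v+50),5,'s7c')"
```

```text
from [429.9 395.3  59.8] -174.5 t 14.3 F [-0.2  0.4 -1.1] w 0.168
[{"x":0,"y":0,"z":12,"ax":0,"ay":0,"az":0,"gripper":1},{"x":0,"y":0,"z":12,"ax":0,"ay":0,"az":0,"gripper":1},{"x":0,"y":1,"z":12,"ax":0,"ay":0,"az":0,"gripper":1}]
190 328
```

View pics/s7c.png

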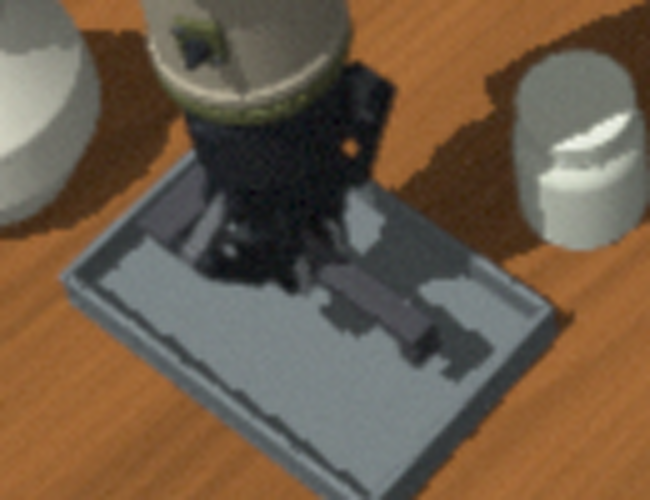

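The side crop shows the spanner over the tray, well inside its walls, with the handle end at (425,345). I'll lower it and release with a part opening.

Request:
{"fn": "apply_moves", "kwargs": {"rows": [{"x":0,"y":0,"z":12,"ax":0,"ay":0,"az":0,"gripper":1},{"x":0,"y":0,"z":12,"ax":0,"ay":0,"az":0,"gripper":1},{"x":0,"y":0,"z":9,"ax":0,"ay":0,"az":0,"gripper":1},{"x":0,"y":0,"z":4,"ax":0,"ay":0,"az":0,"gripper":1},{"x":0,"y":0,"z":0,"ax":0,"ay":0,"az":0,"gripper":1}]}}

```text
clock: 14.8
position: [0.4298, 0.3939, 0.0212]
ee_rot: [-0.047, 0.999, -0.001, -0.0]
ft_force: [-1.0, -2.2, 1.8]
grip_width: 0.167
grasp_force: 79.7
```

Request:
{"fn": "apply_moves", "kwargs": {"rows": [{"x":0,"y":0,"z":1,"ax":0,"ay":0,"az":0,"gripper":1},{"x":0,"y":0,"z":0,"ax":0,"ay":0,"az":0,"gripper":1},{"x":0,"y":0,"z":0,"ax":0,"ay":0,"az":0,"gripper":1}]}}

```text
clock: 15.05
position: [0.4299, 0.3939, 0.0211]
ee_rot: [-0.047, 0.999, -0.001, 0.0]
ft_force: [-4.2, -6.5, 14.7]
grip_width: 0.163
grasp_force: 81.5
```

Request:
{"fn": "apply_moves", "kwargs": {"rows": [{"x":0,"y":0,"z":0,"ax":0,"ay":0,"az":0,"gripper":0.5},{"x":0,"y":0,"z":0,"ax":0,"ay":0,"az":0,"gripper":0.5},{"x":0,"y":0,"z":0,"ax":0,"ay":0,"az":0,"gripper":0.5},{"x":0,"y":0,"z":0,"ax":0,"ay":0,"az":0,"gripper":0.5},{"x":0,"y":0,"z":0,"ax":0,"ay":0,"az":0,"gripper":0.5}]}}

```text
clock: 15.47
position: [0.43, 0.3942, 0.0201]
ee_rot: [-0.047, 0.999, -0.0, -0.0]
ft_force: [-0.2, -0.7, 0.2]
grip_width: 0.5
grasp_force: 0.0
```

Request:
{"fn": "apply_moves", "kwargs": {"rows": [{"x":0,"y":0,"z":-15,"ax":0,"ay":0,"az":0,"gripper":0.5},{"x":0,"y":0,"z":-30,"ax":0,"ay":0,"az":0,"gripper":0.5},{"x":0,"y":0,"z":-40,"ax":0,"ay":0,"az":0,"gripper":0.5},{"x":0,"y":0,"z":-40,"ax":0,"ay":0,"az":0,"gripper":0.5},{"x":0,"y":0,"z":-40,"ax":0,"ay":0,"az":0,"gripper":0}]}}

```text
clock: 15.88
position: [0.4293, 0.3943, 0.1881]
ee_rot: [-0.048, 0.999, 0.0, -0.0]
ft_force: [1.7, 0.6, 0.6]
grip_width: 0.624
grasp_force: 0.0
```

```bash
python3 -c "
from h import *
c=snap('top','t8')
for t in tiles(c,300): print(t)
crop('t8',125,115,405,265,2.85,'t8c')
plan((500,230,220,150),(560,60,220,100))
"
```

```text
(array([341.3,  81.6]), np.int32(508), array([ 918.8, -242.8]), array([ 919. , -241.5]), array([ 54., 123.]), np.float32(90.3))
(array([358.1,  98.5]), np.int32(345), array([ 854.9, -297.1]), array([ 854.9, -296.9]), array([172.,  26.]), np.float32(87.9))
(array([ 57.7, 133.8]), np.int32(749), array([764.7, 735.5]), array([765.3, 734.8]), array([107., 106.]), np.float32(17.5))
(array([390.8, 169.8]), np.int32(418), array([ 598.6, -391.4]), array([ 598.8, -391.1]), array([83., 60.]), np.float32(29.5))
(array([387.9, 221.1]), np.int32(434), array([ 425.9, -369.9]), array([ 425.9, -369.5]), array([55., 87.]), np.float32(146.6))
(array([309. , 221.4]), np.int32(426), array([ 433.3, -111.9]), array([ 433.9, -111.3]), array([84., 57.]), np.float32(45.5))
from [431.1 397.3 196.4] -174.5 t 15.9 F [1.3 1.9 8.1] w 0.712
[{"x":-9,"y":-29,"z":-4,"ax":0,"ay":0,"az":6,"gripper":0},{"x":-11,"y":-28,"z":-4,"ax":0,"ay":0,"az":6,"gripper":0},{"x":-15,"y":-26,"z":-4,"ax":0,"ay":0,"az":6,"gripper":0},{"x":-17,"y":-25,"z":-4,"ax":0,"ay":0,"az":6,"gripper":0},{"x":-20,"y":-23,"z":-4,"ax":0,"ay":0,"az":6,"gripper":0}]
[{"x":-22,"y":-20,"z":-4,"ax":0,"ay":0,"az":5,"gripper":0},{"x":-17,"y":-15,"z":0,"ax":0,"ay":0,"az":6,"gripper":0},{"x":-18,"y":-13,"z":0,"ax":0,"ay":0,"az":7,"gripper":0},{"x":-20,"y":-10,"z":0,"ax":0,"ay":0,"az":6,"gripper":0},{"x":-21,"y":-9,"z":0,"ax":0,"ay":0,"az":6,"gripper":0}]
[{"x":-22,"y":-6,"z":0,"ax":0,"ay":0,"az":7,"gripper":0},{"x":-22,"y":-4,"z":0,"ax":0,"ay":0,"az":6,"gripper":0},{"x":-23,"y":-1,"z":0,"ax":0,"ay":0,"az":6,"gripper":0},{"x":-22,"y":1,"z":0,"ax":0,"ay":0,"az":6,"gripper":0}]
```

View pics/t8c.png

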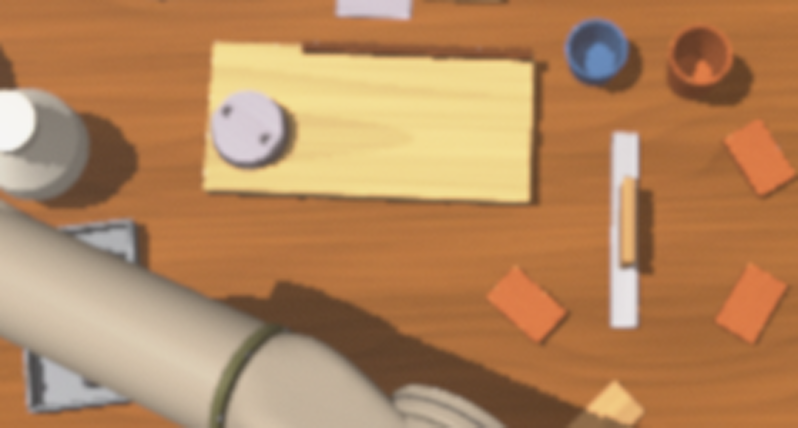

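The top view shows the ring turned (holes now at (227,112) and (265,139)), the cup and beaker untouched, and tile B knocked about 31 mm to the right since the start. Now the board's pose from the views I already have.

```bash
python3 - <<'E'
from h import *
c=load('w2')
w=px2w(c,[(357,0),(381,296)],.03)[:,:2]*1000; f=px2w(c,[(529.5,50),(521.5,284)],.044)[:,:2]*1000
ang=lambda a:np.degrees(np.arctan2(a[0][1]-a[1][1],a[0][0]-a[1][0]))-90
print(w.round(1),ang(w)); print(f.round(1),ang(f))
c=load('t8'); q=lambda p:[((x+.5)/2.85-.5+125,(y+.5)/2.85-.5+115) for x,y in p]
n=px2w(c,q([(204,189),(530,203)]),.03)[:,:2]*1000; print('near',n.round(1),ang(n))
g=px2w(c,q([(303,52),(531,60)]),.044)[:,:2]*1000; print('fence',g.round(1),ang(g))
h=px2w(c,q([(227,112),(265,139)]),.06)[:,:2]*1000; print('ring',h,h.mean(0),ang(h))
for yaw in(-4,-5):
  R2=lambda x,y:np.array([x*np.cos(np.radians(yaw))-y*np.sin(np.radians(yaw)),x*np.sin(np.radians(yaw))+y*np.cos(np.radians(yaw))])
  print(yaw,np.array([645.4,201.4])-R2(-20,138),n.mean(0)-R2(-90,0),f.mean(0)-R2(78,0),'x of near/fence rel ring origin')
E
```

```text
[[ 574.6  232.1]
 [ 546.2 -111. ]] -4.739362091766964
[[ 730.9  142.5]
 [ 717.4 -127.9]] -2.84493490052256
near [[ 578.8  256.9]
 [ 549.2 -121.4]] -4.46406158469064
fence [[ 736.7  138.1]
 [ 717.4 -128.8]] -4.1420372064833515
ring [[661.73207072 224.82449303]
 [627.96389218 181.08024266]] [644.84798145 202.95236784] -37.66618506112269
-4 [655.72488763  62.34103159] [653.79605369  61.48623911] [646.34408424  12.71403394] x of near/fence rel ring origin
-5 [653.29640146  62.18201681] [653.67281199  59.9203049 ] [646.45089371  14.07117693] x of near/fence rel ring origin
```

```bash
python3 -c "
from h import *
plan((433.5,-150,200,45))
"
```

```text
from [431.1 397.3 196.4] -174.5 t 15.9 F [1.3 1.9 8.1] w 0.712
[{"x":2,"y":-26,"z":0,"ax":0,"ay":0,"az":7,"gripper":0},{"x":0,"y":-26,"z":0,"ax":0,"ay":0,"az":6,"gripper":0},{"x":-4,"y":-26,"z":-1,"ax":0,"ay":0,"az":7,"gripper":0},{"x":-7,"y":-25,"z":0,"ax":0,"ay":0,"az":7,"gripper":0},{"x":-9,"y":-24,"z":0,"ax":0,"ay":0,"az":6,"gripper":0}]
[{"x":-12,"y":-23,"z":0,"ax":0,"ay":0,"az":7,"gripper":0},{"x":-15,"y":-22,"z":0,"ax":0,"ay":0,"az":7,"gripper":0},{"x":-18,"y":-19,"z":0,"ax":0,"ay":0,"az":7,"gripper":0},{"x":-19,"y":-17,"z":-1,"ax":0,"ay":0,"az":6,"gripper":0},{"x":-22,"y":-15,"z":0,"ax":0,"ay":0,"az":7,"gripper":0}]
[{"x":-23,"y":-13,"z":0,"ax":0,"ay":0,"az":7,"gripper":0},{"x":-24,"y":-9,"z":0,"ax":0,"ay":0,"az":6,"gripper":0},{"x":-25,"y":-7,"z":0,"ax":0,"ay":0,"az":7,"gripper":0},{"x":-26,"y":-4,"z":0,"ax":0,"ay":0,"az":7,"gripper":0},{"x":-26,"y":0,"z":-1,"ax":0,"ay":0,"az":6,"gripper":0}]
[{"x":-26,"y":2,"z":0,"ax":0,"ay":0,"az":7,"gripper":0},{"x":-25,"y":5,"z":0,"ax":0,"ay":0,"az":7,"gripper":0},{"x":-25,"y":8,"z":0,"ax":0,"ay":0,"az":6,"gripper":0},{"x":-24,"y":11,"z":0,"ax":0,"ay":0,"az":7,"gripper":0},{"x":-22,"y":14,"z":0,"ax":0,"ay":0,"az":7,"gripper":0}]
[{"x":-20,"y":16,"z":-1,"ax":0,"ay":0,"az":6,"gripper":0}]
```

Request:
{"fn": "apply_moves", "kwargs": {"rows": [{"x":2,"y":-26,"z":0,"ax":0,"ay":0,"az":7,"gripper":0},{"x":0,"y":-26,"z":0,"ax":0,"ay":0,"az":6,"gripper":0},{"x":-4,"y":-26,"z":-1,"ax":0,"ay":0,"az":7,"gripper":0},{"x":-7,"y":-25,"z":0,"ax":0,"ay":0,"az":7,"gripper":0},{"x":-9,"y":-24,"z":0,"ax":0,"ay":0,"az":6,"gripper":0}]}}

```text
clock: 16.35
position: [0.4301, 0.2634, 0.1872]
ee_rot: [0.241, 0.971, 0.0, 0.0]
ft_force: [-0.4, 0.4, 0.1]
grip_width: 1.001
grasp_force: 0.0
```

Request:
{"fn": "apply_moves", "kwargs": {"rows": [{"x":-12,"y":-23,"z":0,"ax":0,"ay":0,"az":7,"gripper":0},{"x":-15,"y":-22,"z":0,"ax":0,"ay":0,"az":7,"gripper":0},{"x":-18,"y":-19,"z":0,"ax":0,"ay":0,"az":7,"gripper":0},{"x":-19,"y":-17,"z":-1,"ax":0,"ay":0,"az":6,"gripper":0},{"x":-22,"y":-15,"z":0,"ax":0,"ay":0,"az":7,"gripper":0}]}}

```text
clock: 16.77
position: [0.4311, 0.1329, 0.1884]
ee_rot: [0.513, 0.858, 0.0, 0.001]
ft_force: [0.6, 0.1, -0.4]
grip_width: 0.997
grasp_force: 0.0
```

Request:
{"fn": "apply_moves", "kwargs": {"rows": [{"x":-23,"y":-13,"z":0,"ax":0,"ay":0,"az":7,"gripper":0},{"x":-24,"y":-9,"z":0,"ax":0,"ay":0,"az":6,"gripper":0},{"x":-25,"y":-7,"z":0,"ax":0,"ay":0,"az":7,"gripper":0},{"x":-26,"y":-4,"z":0,"ax":0,"ay":0,"az":7,"gripper":0},{"x":-26,"y":0,"z":-1,"ax":0,"ay":0,"az":6,"gripper":0}]}}

```text
clock: 17.18
position: [0.4314, 0.0024, 0.1892]
ee_rot: [0.736, 0.676, 0.0, 0.0]
ft_force: [0.9, 0.3, 0.4]
grip_width: 1.001
grasp_force: 0.0
```

Request:
{"fn": "apply_moves", "kwargs": {"rows": [{"x":-26,"y":2,"z":0,"ax":0,"ay":0,"az":7,"gripper":0},{"x":-25,"y":5,"z":0,"ax":0,"ay":0,"az":7,"gripper":0},{"x":-25,"y":8,"z":0,"ax":0,"ay":0,"az":6,"gripper":0},{"x":-24,"y":11,"z":0,"ax":0,"ay":0,"az":7,"gripper":0},{"x":-22,"y":14,"z":0,"ax":0,"ay":0,"az":7,"gripper":0}]}}

```text
clock: 17.6
position: [0.4316, -0.128, 0.1893]
ee_rot: [0.902, 0.432, 0.0, 0.0]
ft_force: [0.3, -0.3, 0.2]
grip_width: 1.003
grasp_force: 0.0
```

Request:
{"fn": "apply_moves", "kwargs": {"rows": [{"x":-20,"y":16,"z":-1,"ax":0,"ay":0,"az":6,"gripper":0},{"x":0,"y":0,"z":0,"ax":0,"ay":0,"az":0,"gripper":0},{"x":0,"y":0,"z":0,"ax":0,"ay":0,"az":0,"gripper":0},{"x":0,"y":0,"z":0,"ax":0,"ay":0,"az":0,"gripper":0}]}}

```text
clock: 17.93
position: [0.4319, -0.1518, 0.1898]
ee_rot: [0.922, 0.387, 0.0, 0.0]
ft_force: [-0.3, 1.0, -0.0]
grip_width: 1.001
grasp_force: 0.0
```

```bash
python3 - <<'E'
from h import *
c=snap('wrist','w9'); print(w2px(c,[[.4335,-.1116,.016]]))
for t in tiles(c,1200): print(t)
t=snap('top','t9')
for x in tiles(t,380): print(x)
# spanner in tray: dark pixels
h=cv2.cvtColor(t['color'],cv2.COLOR_RGB2HSV)
corn=w2px(t,[[.5349,.4747,.005],[.5446,.3394,.005],[.3374,.3182,.005],[.3272,.4529,.005]])
m=np.zeros(h.shape[:2],np.uint8); cv2.fillConvexPoly(m,corn.astype(np.int32),1); m=cv2.erode(m,np.ones((7,7)))
d=(m>0)&(t['color'].max(2)<105); n,l,s,ct=cv2.connectedComponentsWithStats(d.astype(np.uint8))
for i in range(1,n):
    if s[i,4]>30: print('dark',s[i],fit(t,l==i,.03))
plan((433.5,-111.6,80,45.3),(433.5,-111.6,11,45.3,25))
E
```

```text
[[251.24999959 166.35929306]]
(array([341.3,  81.6]), np.int32(510), array([ 918.8, -242.8]), array([ 919. , -242.7]), array([ 54., 126.]), np.float32(90.4))
(array([ 57.7, 133.8]), np.int32(750), array([764.6, 735.5]), array([764.5, 734.6]), array([108., 103.]), np.float32(2.8))
(array([390.7, 169.7]), np.int32(422), array([ 598.8, -391.2]), array([ 599.3, -391.4]), array([84., 59.]), np.float32(29.5))
dark [135 200   4  26  36] (array([477.3, 452.7]), array([479.3, 452.8]), array([85.,  4.]), np.float32(5.9))
dark [152 204  17  47 292] (array([432.3, 378.4]), array([428.9, 375.3]), array([151.,  53.]), np.float32(0.7))
from [ 431.9 -151.5  189.7] 45.6 t 18.0 F [-0.   0.3  0.5] w 1.003
[{"x":10,"y":-9,"z":37,"ax":0,"ay":0,"az":0,"gripper":0},{"x":10,"y":-9,"z":36,"ax":0,"ay":0,"az":0,"gripper":0},{"x":10,"y":-9,"z":37,"ax":0,"ay":0,"az":0,"gripper":0},{"x":0,"y":0,"z":23,"ax":0,"ay":0,"az":0,"gripper":0},{"x":0,"y":0,"z":23,"ax":0,"ay":0,"az":0,"gripper":0}]
[{"x":0,"y":0,"z":23,"ax":0,"ay":0,"az":0,"gripper":0}]
```

Request:
{"fn": "apply_moves", "kwargs": {"rows": [{"x":10,"y":-9,"z":37,"ax":0,"ay":0,"az":0,"gripper":0.2},{"x":10,"y":-9,"z":37,"ax":0,"ay":0,"az":0,"gripper":0.2},{"x":10,"y":-9,"z":37,"ax":0,"ay":0,"az":0,"gripper":0.2},{"x":0,"y":0,"z":22,"ax":0,"ay":0,"az":0,"gripper":0.2},{"x":0,"y":0,"z":22,"ax":0,"ay":0,"az":0,"gripper":0.2}]}}

```text
clock: 18.45
position: [0.433, -0.1103, 0.0329]
ee_rot: [0.922, 0.388, -0.0, -0.0]
ft_force: [0.2, 0.3, 0.0]
grip_width: 0.803
grasp_force: 0.0
```

Request:
{"fn": "apply_moves", "kwargs": {"rows": [{"x":0,"y":0,"z":22,"ax":0,"ay":0,"az":0,"gripper":0.2},{"x":0,"y":0,"z":0,"ax":0,"ay":0,"az":0,"gripper":0.2},{"x":0,"y":0,"z":0,"ax":0,"ay":0,"az":0,"gripper":0.2}]}}

```text
clock: 18.7
position: [0.433, -0.1114, 0.0122]
ee_rot: [0.922, 0.387, -0.001, -0.001]
ft_force: [0.5, -0.5, 0.6]
grip_width: 0.801
grasp_force: 0.0
```

Request:
{"fn": "apply_moves", "kwargs": {"rows": [{"x":0,"y":0,"z":0,"ax":0,"ay":0,"az":0,"gripper":1},{"x":0,"y":0,"z":0,"ax":0,"ay":0,"az":0,"gripper":1},{"x":0,"y":0,"z":0,"ax":0,"ay":0,"az":0,"gripper":1},{"x":0,"y":0,"z":0,"ax":0,"ay":0,"az":0,"gripper":1},{"x":0,"y":0,"z":0,"ax":0,"ay":0,"az":0,"gripper":1}], "newtons": 50}}

```text
clock: 19.12
position: [0.4347, -0.1125, 0.0142]
ee_rot: [0.922, 0.386, 0.001, 0.001]
ft_force: [-1.4, 1.8, 5.1]
grip_width: 0.567
grasp_force: 51.8
```

```bash
cat >> h.py <<'E'
def bw(x,y,o=(654.5,62),yaw=-4.4):
    c,s=np.cos(np.radians(yaw)),np.sin(np.radians(yaw)); return (o[0]+x*c-y*s,o[1]+x*s+y*c)
E
python3 - <<'E'
from h import *
p,a,o=pose(); print(o['grasp_force'])
x,y=bw(26,30); plan((p[0],p[1],130,a),(x,y,110,-4.4),(x,y,p[2]+33,-4.4,20),g=1)
E
```

```text
51.81004464626312
from [ 434.7 -112.5   14.2] 45.5 t 19.1 F [-1.4  1.8  5.1] w 0.567
[{"x":0,"y":0,"z":-39,"ax":0,"ay":0,"az":0,"gripper":1},{"x":0,"y":0,"z":-38,"ax":0,"ay":0,"az":0,"gripper":1},{"x":0,"y":0,"z":-39,"ax":0,"ay":0,"az":0,"gripper":1},{"x":40,"y":4,"z":3,"ax":0,"ay":0,"az":6,"gripper":1},{"x":40,"y":1,"z":2,"ax":0,"ay":0,"az":6,"gripper":1}]
[{"x":40,"y":-4,"z":3,"ax":0,"ay":0,"az":7,"gripper":1},{"x":39,"y":-9,"z":2,"ax":0,"ay":0,"az":6,"gripper":1},{"x":37,"y":-13,"z":3,"ax":0,"ay":0,"az":6,"gripper":1},{"x":37,"y":-17,"z":2,"ax":0,"ay":0,"az":6,"gripper":1},{"x":34,"y":-20,"z":3,"ax":0,"ay":0,"az":7,"gripper":1}]
[{"x":32,"y":-25,"z":2,"ax":0,"ay":0,"az":6,"gripper":1},{"x":0,"y":0,"z":16,"ax":0,"ay":0,"az":0,"gripper":1},{"x":0,"y":0,"z":16,"ax":0,"ay":0,"az":0,"gripper":1},{"x":0,"y":0,"z":15,"ax":0,"ay":0,"az":0,"gripper":1},{"x":0,"y":0,"z":16,"ax":0,"ay":0,"az":0,"gripper":1}]
```

Request:
{"fn": "apply_moves", "kwargs": {"rows": [{"x":0,"y":0,"z":-39,"ax":0,"ay":0,"az":0,"gripper":1},{"x":0,"y":0,"z":-38,"ax":0,"ay":0,"az":0,"gripper":1},{"x":0,"y":0,"z":-39,"ax":0,"ay":0,"az":0,"gripper":1},{"x":40,"y":4,"z":3,"ax":0,"ay":0,"az":6,"gripper":1},{"x":40,"y":1,"z":2,"ax":0,"ay":0,"az":6,"gripper":1}]}}

```text
clock: 19.53
position: [0.4935, -0.0675, 0.1289]
ee_rot: [0.957, 0.291, 0.003, 0.004]
ft_force: [1.5, -1.4, -2.3]
grip_width: 0.57
grasp_force: 53.2
```

Request:
{"fn": "apply_moves", "kwargs": {"rows": [{"x":40,"y":-4,"z":3,"ax":0,"ay":0,"az":7,"gripper":1},{"x":39,"y":-9,"z":2,"ax":0,"ay":0,"az":6,"gripper":1},{"x":37,"y":-13,"z":3,"ax":0,"ay":0,"az":6,"gripper":1},{"x":37,"y":-17,"z":2,"ax":0,"ay":0,"az":6,"gripper":1},{"x":34,"y":-20,"z":3,"ax":0,"ay":0,"az":7,"gripper":1}]}}

```text
clock: 19.95
position: [0.6415, 0.0632, 0.1126]
ee_rot: [1.0, 0.023, 0.001, 0.0]
ft_force: [0.8, 0.2, 0.2]
grip_width: 0.57
grasp_force: 53.2
```

Request:
{"fn": "apply_moves", "kwargs": {"rows": [{"x":32,"y":-25,"z":2,"ax":0,"ay":0,"az":6,"gripper":1},{"x":0,"y":0,"z":16,"ax":0,"ay":0,"az":0,"gripper":1},{"x":0,"y":0,"z":16,"ax":0,"ay":0,"az":0,"gripper":1},{"x":0,"y":0,"z":14,"ax":0,"ay":0,"az":0,"gripper":1},{"x":0,"y":0,"z":0,"ax":0,"ay":0,"az":0,"gripper":1}]}}

```text
clock: 20.37
position: [0.6688, 0.0878, 0.0607]
ee_rot: [1.0, -0.026, -0.002, 0.001]
ft_force: [-1.1, -0.2, -2.8]
grip_width: 0.57
grasp_force: 53.1
```

Request:
{"fn": "apply_moves", "kwargs": {"rows": [{"x":0,"y":0,"z":0,"ax":0,"ay":0,"az":0,"gripper":1},{"x":0,"y":0,"z":0,"ax":0,"ay":0,"az":0,"gripper":1}]}}

```text
clock: 20.53
position: [0.6709, 0.088, 0.0646]
ee_rot: [1.0, -0.027, 0.001, -0.0]
ft_force: [-0.6, 0.2, -2.5]
grip_width: 0.565
grasp_force: 53.1
```

```bash
python3 - <<'E'
from h import *
x,y=bw(26,30); plan((x,y,45,-4.4,10),g=1,r=1)
E
```

```text
from [670.9  88.   64.6] -3.1 t 20.5 F [-0.6  0.2 -2.5] w 0.565
[{"x":3.9,"y":-0.8,"z":6.5,"ax":0,"ay":0,"az":0.4,"gripper":1},{"x":3.9,"y":-0.9,"z":6.6,"ax":0,"ay":0,"az":0.5,"gripper":1},{"x":3.9,"y":-0.9,"z":6.5,"ax":0,"ay":0,"az":0.4,"gripper":1}]
```

Request:
{"fn": "apply_moves", "kwargs": {"rows": [{"x":1,"y":-1,"z":7,"ax":0,"ay":0,"az":1,"gripper":1},{"x":1,"y":0,"z":7,"ax":0,"ay":0,"az":0.3,"gripper":1},{"x":0,"y":0,"z":4,"ax":0,"ay":0,"az":0,"gripper":1},{"x":0,"y":0,"z":0,"ax":0,"ay":0,"az":0,"gripper":1},{"x":0,"y":0,"z":0,"ax":0,"ay":0,"az":0,"gripper":1}]}}

```text
clock: 20.95
position: [0.6723, 0.0893, 0.0448]
ee_rot: [0.999, -0.038, -0.0, 0.0]
ft_force: [-0.1, -0.2, -1.0]
grip_width: 0.571
grasp_force: 53.2
```

Request:
{"fn": "apply_moves", "kwargs": {"rows": [{"x":0,"y":0,"z":2,"ax":0,"ay":0,"az":0,"gripper":1},{"x":0,"y":0,"z":0,"ax":0,"ay":0,"az":0,"gripper":1},{"x":0,"y":0,"z":0,"ax":0,"ay":0,"az":0,"gripper":1}]}}

```text
clock: 21.2
position: [0.6725, 0.0894, 0.0443]
ee_rot: [0.999, -0.038, 0.0, 0.0]
ft_force: [-4.9, -1.9, 9.5]
grip_width: 0.567
grasp_force: 54.4
```

```bash
python3 - <<'E'
from h import *
x,y=bw(38,30); plan((x,y,44.5,-4.4,4),g=1,r=1)
E
```

```text
from [672.5  89.4  44.3] -4.3 t 21.2 F [-4.9 -1.9  9.5] w 0.567
[{"x":3.7,"y":-0.2,"z":0,"ax":0,"ay":0,"az":0,"gripper":1},{"x":3.7,"y":-0.2,"z":-0.1,"ax":0,"ay":0,"az":0,"gripper":1},{"x":3.7,"y":-0.2,"z":0,"ax":0,"ay":0,"az":0,"gripper":1},{"x":3.7,"y":-0.2,"z":0,"ax":0,"ay":0,"az":0.1,"gripper":1},{"x":3.7,"y":-0.3,"z":-0.1,"ax":0,"ay":0,"az":0,"gripper":1}]
[{"x":3.6,"y":-0.2,"z":0,"ax":0,"ay":0,"az":0,"gripper":1}]
```

Request:
{"fn": "apply_moves", "kwargs": {"rows": [{"x":4,"y":0,"z":-1,"ax":0,"ay":0,"az":0,"gripper":1},{"x":4,"y":0,"z":0,"ax":0,"ay":0,"az":0,"gripper":1},{"x":4,"y":0,"z":0,"ax":0,"ay":0,"az":0,"gripper":1},{"x":4,"y":0,"z":0,"ax":0,"ay":0,"az":0,"gripper":1},{"x":0,"y":0,"z":0,"ax":0,"ay":0,"az":0,"gripper":1}]}}

```text
clock: 21.62
position: [0.6892, 0.0883, 0.0444]
ee_rot: [0.999, -0.038, 0.0, -0.0]
ft_force: [-1.4, 0.3, 4.2]
grip_width: 0.563
grasp_force: 53.8
```

Request:
{"fn": "apply_moves", "kwargs": {"rows": [{"x":3,"y":0,"z":0,"ax":0,"ay":0,"az":0,"gripper":1},{"x":2,"y":0,"z":0,"ax":0,"ay":0,"az":0,"gripper":1},{"x":0,"y":0,"z":0,"ax":0,"ay":0,"az":0,"gripper":1},{"x":0,"y":0,"z":0,"ax":0,"ay":0,"az":0,"gripper":1}]}}

```text
clock: 21.95
position: [0.6937, 0.0881, 0.0443]
ee_rot: [0.999, -0.038, 0.0, -0.0]
ft_force: [-3.1, 0.9, 6.4]
grip_width: 0.572
grasp_force: 53.9
```

```bash
python3 - <<'E'
from h import *
x,y=bw(38,30); plan((x,y,44.5,-4.4,4),g=1,r=1)
E
```

```text
from [693.7  88.1  44.3] -4.3 t 21.9 F [-3.1  0.9  6.4] w 0.572
[{"x":0.9,"y":-1,"z":-0.2,"ax":0,"ay":0,"az":0.1,"gripper":1}]
```

Not yet touching; pushing on until the x force rises.

Request:
{"fn": "apply_moves", "kwargs": {"rows": [{"x":2,"y":0,"z":0,"ax":0,"ay":0,"az":0,"gripper":1},{"x":1,"y":0,"z":0,"ax":0,"ay":0,"az":0,"gripper":1},{"x":0,"y":0,"z":0,"ax":0,"ay":0,"az":0,"gripper":1},{"x":0,"y":0,"z":0,"ax":0,"ay":0,"az":0,"gripper":1}]}}

```text
clock: 22.28
position: [0.6963, 0.0879, 0.0443]
ee_rot: [0.999, -0.038, -0.0, -0.0]
ft_force: [-3.8, 1.2, 6.2]
grip_width: 0.567
grasp_force: 54.0
```

Request:
{"fn": "apply_moves", "kwargs": {"rows": [{"x":2,"y":0,"z":0,"ax":0,"ay":0,"az":0,"gripper":1},{"x":0,"y":0,"z":0,"ax":0,"ay":0,"az":0,"gripper":1},{"x":0,"y":0,"z":0,"ax":0,"ay":0,"az":0,"gripper":1}]}}

```text
clock: 22.53
position: [0.6964, 0.0879, 0.0443]
ee_rot: [0.999, -0.037, -0.002, 0.0]
ft_force: [-15.5, -0.6, 13.6]
grip_width: 0.571
grasp_force: 54.8
```

Request:
{"fn": "apply_moves", "kwargs": {"rows": [{"x":2,"y":0,"z":0,"ax":0,"ay":0,"az":0,"gripper":1},{"x":0,"y":0,"z":0,"ax":0,"ay":0,"az":0,"gripper":1},{"x":0,"y":0,"z":0,"ax":0,"ay":0,"az":0,"gripper":1}]}}

```text
clock: 22.78
position: [0.6965, 0.0879, 0.0443]
ee_rot: [0.999, -0.037, -0.005, 0.001]
ft_force: [-27.0, -2.0, 20.9]
grip_width: 0.571
grasp_force: 55.6
```

Tile is hard against the fence (27 N). Backing off the push and releasing.

Request:
{"fn": "apply_moves", "kwargs": {"rows": [{"x":-3.5,"y":0,"z":-1,"ax":0,"ay":0,"az":0,"gripper":1},{"x":0,"y":0,"z":0,"ax":0,"ay":0,"az":0,"gripper":0.3},{"x":0,"y":0,"z":0,"ax":0,"ay":0,"az":0,"gripper":0.3},{"x":0,"y":0,"z":0,"ax":0,"ay":0,"az":0,"gripper":0.3}]}}

```text
clock: 23.12
position: [0.6973, 0.0873, 0.0449]
ee_rot: [0.999, -0.038, 0.0, 0.0]
ft_force: [-0.2, -1.0, 0.5]
grip_width: 0.695
grasp_force: 0.0
```

Request:
{"fn": "apply_moves", "kwargs": {"rows": [{"x":0,"y":0,"z":-15,"ax":0,"ay":0,"az":0,"gripper":0.3},{"x":0,"y":0,"z":-35,"ax":0,"ay":0,"az":0,"gripper":0.3},{"x":0,"y":0,"z":-40,"ax":0,"ay":0,"az":0,"gripper":0.2},{"x":0,"y":0,"z":0,"ax":0,"ay":0,"az":0,"gripper":0.2}]}}

```text
clock: 23.45
position: [0.7009, 0.0886, 0.1452]
ee_rot: [0.999, -0.038, 0.006, -0.001]
ft_force: [-0.0, 1.1, 1.9]
grip_width: 0.8
grasp_force: 0.0
```

```bash
python3 - <<'E'
from h import *
t=snap('top','t10')
for x in tiles(t,280): print(x)
plan((560,-220,130,-20),(426,-369.7,90,-33.5),(426,-369.7,36,-33.5,25),(426,-369.7,12,-33.5,25),g=.2)
E
```

```text
(array([341.3,  81.6]), np.int32(506), array([ 918.8, -242.6]), array([ 919. , -241.6]), array([ 54., 124.]), np.float32(90.3))
(array([358.3,  98.6]), np.int32(353), array([ 854.5, -297.7]), array([ 854.5, -297.9]), array([ 25., 175.]), np.float32(90.1))
(array([ 57.8, 133.8]), np.int32(750), array([764.6, 735.3]), array([764.4, 734.4]), array([108., 103.]), np.float32(3.4))
(array([390.8, 169.8]), np.int32(420), array([ 598.5, -391.7]), array([ 598.8, -392.5]), array([86., 59.]), np.float32(28.5))
(array([484.9, 206.4]), np.int32(286), array([ 464. , -690.6]), array([ 469. , -691.3]), array([72., 77.]), np.float32(131.7))
(array([387.9, 221.1]), np.int32(434), array([ 425.7, -369.9]), array([ 425.7, -369.7]), array([56., 86.]), np.float32(146.2))
(array([487.9, 236.3]), np.int32(303), array([ 365.3, -689.8]), array([ 369.7, -691. ]), array([78., 72.]), np.float32(88.1))
from [699.9  88.3 141.7] -4.3 t 23.5 F [ 0.4  0.8 -0.9] w 0.8
[{"x":-13,"y":35,"z":1,"ax":0,"ay":0,"az":2,"gripper":0.2},{"x":-12,"y":36,"z":2,"ax":0,"ay":0,"az":1,"gripper":0.2},{"x":-11,"y":36,"z":1,"ax":0,"ay":0,
[... 239 characters left out ...]
ripper":0.2},{"x":-5,"y":37,"z":1,"ax":0,"ay":0,"az":2,"gripper":0.2},{"x":-4,"y":38,"z":2,"ax":0,"ay":0,"az":2,"gripper":0.2},{"x":-12,"y":31,"z":7,"ax":0,"ay":0,"az":2,"gripper":0.2}]
[{"x":-11,"y":32,"z":6,"ax":0,"ay":0,"az":2,"gripper":0.2},{"x":-11,"y":31,"z":7,"ax":0,"ay":0,"az":3,"gripper":0.2},{"x":-8,"y":33,"z":6,"ax":0,"ay":0,"az":2,"gripper":0.2},{"x":-7,"y":32,"z":7,"ax":0,"ay":0,"az":2,"gripper":0.2},{"x":-6,"y":33,"z":7,"ax":0,"ay":0,"az":2,"gripper":0.2}]
[{"x":0,"y":0,"z":18,"ax":0,"ay":0,"az":0,"gripper":0.2},{"x":0,"y":0,"z":18,"ax":0,"ay":0,"az":0,"gripper":0.2},{"x":0,"y":0,"z":18,"ax":0,"ay":0,"az":0,"gripper":0.2},{"x":0,"y":0,"z":24,"ax":0,"ay":0,"az":0,"gripper":0.2}]
```

Request:
{"fn": "apply_moves", "kwargs": {"rows": [{"x":-13,"y":35,"z":1,"ax":0,"ay":0,"az":2,"gripper":0.2},{"x":-12,"y":36,"z":2,"ax":0,"ay":0,"az":1,"gripper":0.2},{"x":-11,"y":36,"z":1,"ax":0,"ay":0,"az":2,"gripper":0.2},{"x":-9,"y":36,"z":1,"ax":0,"ay":0,"az":2,"gripper":0.2},{"x":-9,"y":37,"z":1,"ax":0,"ay":0,"az":2,"gripper":0.2}]}}

```text
clock: 23.92
position: [0.6183, -0.0853, 0.1293]
ee_rot: [0.993, -0.117, 0.0, 0.0]
ft_force: [0.7, -0.2, -0.3]
grip_width: 0.798
grasp_force: 0.0
```

Request:
{"fn": "apply_moves", "kwargs": {"rows": [{"x":-7,"y":37,"z":2,"ax":0,"ay":0,"az":1,"gripper":0.2},{"x":-7,"y":37,"z":1,"ax":0,"ay":0,"az":2,"gripper":0.2},{"x":-5,"y":37,"z":1,"ax":0,"ay":0,"az":2,"gripper":0.2},{"x":-4,"y":38,"z":2,"ax":0,"ay":0,"az":2,"gripper":0.2},{"x":-12,"y":31,"z":7,"ax":0,"ay":0,"az":2,"gripper":0.2}]}}

```text
clock: 24.33
position: [0.5347, -0.2497, 0.1172]
ee_rot: [0.981, -0.195, 0.001, 0.001]
ft_force: [0.1, -0.3, -0.2]
grip_width: 0.797
grasp_force: 0.0
```

Request:
{"fn": "apply_moves", "kwargs": {"rows": [{"x":-11,"y":32,"z":6,"ax":0,"ay":0,"az":2,"gripper":0.2},{"x":-11,"y":31,"z":7,"ax":0,"ay":0,"az":3,"gripper":0.2},{"x":-8,"y":33,"z":6,"ax":0,"ay":0,"az":2,"gripper":0.2},{"x":-7,"y":32,"z":7,"ax":0,"ay":0,"az":2,"gripper":0.2},{"x":-6,"y":33,"z":7,"ax":0,"ay":0,"az":2,"gripper":0.2}]}}

```text
clock: 24.75
position: [0.4224, -0.3716, 0.0833]
ee_rot: [0.958, -0.287, 0.0, 0.0]
ft_force: [0.2, -1.1, -0.4]
grip_width: 0.798
grasp_force: 0.0
```

Request:
{"fn": "apply_moves", "kwargs": {"rows": [{"x":0,"y":0,"z":0,"ax":0,"ay":0,"az":0,"gripper":0.2},{"x":0,"y":0,"z":0,"ax":0,"ay":0,"az":0,"gripper":0.2},{"x":0,"y":0,"z":0,"ax":0,"ay":0,"az":0,"gripper":0.2}]}}

```text
clock: 25.0
position: [0.424, -0.3701, 0.0834]
ee_rot: [0.958, -0.286, 0.0, -0.0]
ft_force: [-0.1, 0.2, -0.7]
grip_width: 0.804
grasp_force: 0.0
```

```bash
python3 - <<'E'
from h import *
plan((425.8,-369.7,36,-33.6,25),(425.8,-369.7,12,-33.6,25),g=.2)
E
```

```text
from [ 424.  -370.1   83.4] -33.3 t 25.0 F [-0.1  0.2 -0.7] w 0.804
[{"x":1,"y":-1,"z":24,"ax":0,"ay":0,"az":0,"gripper":0.2},{"x":0,"y":0,"z":23,"ax":0,"ay":0,"az":0,"gripper":0.2},{"x":0,"y":0,"z":24,"ax":0,"ay":0,"az":0,"gripper":0.2}]
```

Request:
{"fn": "apply_moves", "kwargs": {"rows": [{"x":1,"y":-1,"z":24,"ax":0,"ay":0,"az":0,"gripper":0.2},{"x":0,"y":0,"z":23,"ax":0,"ay":0,"az":0,"gripper":0.2},{"x":0,"y":0,"z":23,"ax":0,"ay":0,"az":0,"gripper":0.2},{"x":0,"y":0,"z":0,"ax":0,"ay":0,"az":0,"gripper":0.2},{"x":0,"y":0,"z":0,"ax":0,"ay":0,"az":0,"gripper":0.2}]}}

```text
clock: 25.42
position: [0.4254, -0.3686, 0.0129]
ee_rot: [0.958, -0.286, -0.001, -0.001]
ft_force: [0.3, 0.7, 0.7]
grip_width: 0.798
grasp_force: 0.0
```

Request:
{"fn": "apply_moves", "kwargs": {"rows": [{"x":0,"y":0,"z":0,"ax":0,"ay":0,"az":0,"gripper":1},{"x":0,"y":0,"z":0,"ax":0,"ay":0,"az":0,"gripper":1},{"x":0,"y":0,"z":0,"ax":0,"ay":0,"az":0,"gripper":1},{"x":0,"y":0,"z":0,"ax":0,"ay":0,"az":0,"gripper":1},{"x":0,"y":0,"z":0,"ax":0,"ay":0,"az":0,"gripper":1}]}}

```text
clock: 25.83
position: [0.4263, -0.3707, 0.0153]
ee_rot: [0.958, -0.286, 0.002, 0.001]
ft_force: [0.2, 1.8, 6.4]
grip_width: 0.568
grasp_force: 52.5
```

```bash
python3 - <<'E'
from h import *
p,a,o=pose(); print(o['grasp_force'])
x,y=bw(20,-45); plan((p[0],p[1],130,a),(x,y,130,-4.4),(x,y,62,-4.4,25),g=1)
E
```

```text
52.53180205821991
from [ 426.3 -370.7   15.3] -33.3 t 25.8 F [0.2 1.8 6.4] w 0.568
[{"x":0,"y":0,"z":-38,"ax":0,"ay":0,"az":0,"gripper":1},{"x":0,"y":0,"z":-38,"ax":0,"ay":0,"az":0,"gripper":1},{"x":0,"y":0,"z":-39,"ax":0,"ay":0,"az":0,"gripper":1},{"x":-1,"y":-38,"z":0,"ax":0,"ay":0,"az":-2,"gripper":1},{"x":1,"y":-38,"z":0,"ax":0,"ay":0,"az":-3,"gripper":1}]
[{"x":3,"y":-38,"z":0,"ax":0,"ay":0,"az":-2,"gripper":1},{"x":4,"y":-38,"z":0,"ax":0,"ay":0,"az":-3,"gripper":1},{"x":6,"y":-38,"z":0,"ax":0,"ay":0,"az":-2,"gripper":1},{"x":7,"y":-37,"z":0,"ax":0,"ay":0,"az":-2,"gripper":1},{"x":9,"y":-37,"z":0,"ax":0,"ay":0,"az":-3,"gripper":1}]
[{"x":10,"y":-37,"z":0,"ax":0,"ay":0,"az":-2,"gripper":1},{"x":12,"y":-36,"z":0,"ax":0,"ay":0,"az":-3,"gripper":1},{"x":14,"y":-36,"z":0,"ax":0,"ay":0,"az":-2,"gripper":1},{"x":15,"y":-35,"z":0,"ax":0,"ay":0,"az":-2,"gripper":1},{"x":16,"y":-34,"z":0,"ax":0,"ay":0,"az":-3,"gripper":1}]
[{"x":0,"y":0,"z":23,"ax":0,"ay":0,"az":0,"gripper":1},{"x":0,"y":0,"z":23,"ax":0,"ay":0,"az":0,"gripper":1},{"x":0,"y":0,"z":22,"ax":0,"ay":0,"az":0,"gripper":1}]
```

Request:
{"fn": "apply_moves", "kwargs": {"rows": [{"x":0,"y":0,"z":-38,"ax":0,"ay":0,"az":0,"gripper":1},{"x":0,"y":0,"z":-38,"ax":0,"ay":0,"az":0,"gripper":1},{"x":0,"y":0,"z":-39,"ax":0,"ay":0,"az":0,"gripper":1},{"x":-1,"y":-38,"z":0,"ax":0,"ay":0,"az":-2,"gripper":1},{"x":1,"y":-38,"z":0,"ax":0,"ay":0,"az":-3,"gripper":1}]}}

```text
clock: 26.25
position: [0.4664, -0.3082, 0.1323]
ee_rot: [0.969, -0.247, 0.003, 0.002]
ft_force: [0.9, -0.1, -2.2]
grip_width: 0.566
grasp_force: 52.7
```

Request:
{"fn": "apply_moves", "kwargs": {"rows": [{"x":3,"y":-38,"z":0,"ax":0,"ay":0,"az":-2,"gripper":1},{"x":4,"y":-38,"z":0,"ax":0,"ay":0,"az":-3,"gripper":1},{"x":6,"y":-38,"z":0,"ax":0,"ay":0,"az":-2,"gripper":1},{"x":7,"y":-37,"z":0,"ax":0,"ay":0,"az":-2,"gripper":1},{"x":9,"y":-37,"z":0,"ax":0,"ay":0,"az":-3,"gripper":1}]}}

```text
clock: 26.67
position: [0.5688, -0.1436, 0.1294]
ee_rot: [0.99, -0.141, 0.001, 0.0]
ft_force: [0.7, -0.4, -0.4]
grip_width: 0.566
grasp_force: 52.7
```

Request:
{"fn": "apply_moves", "kwargs": {"rows": [{"x":10,"y":-37,"z":0,"ax":0,"ay":0,"az":-2,"gripper":1},{"x":12,"y":-36,"z":0,"ax":0,"ay":0,"az":-3,"gripper":1},{"x":14,"y":-36,"z":0,"ax":0,"ay":0,"az":-2,"gripper":1},{"x":15,"y":-35,"z":0,"ax":0,"ay":0,"az":-2,"gripper":1},{"x":16,"y":-34,"z":0,"ax":0,"ay":0,"az":-3,"gripper":1}]}}

```text
clock: 27.08
position: [0.6709, 0.0175, 0.1293]
ee_rot: [0.999, -0.037, 0.001, 0.0]
ft_force: [0.3, 0.4, -1.3]
grip_width: 0.561
grasp_force: 52.7
```

Request:
{"fn": "apply_moves", "kwargs": {"rows": [{"x":0,"y":0,"z":23,"ax":0,"ay":0,"az":0,"gripper":1},{"x":0,"y":0,"z":23,"ax":0,"ay":0,"az":0,"gripper":1},{"x":0,"y":0,"z":20,"ax":0,"ay":0,"az":0,"gripper":1},{"x":0,"y":0,"z":0,"ax":0,"ay":0,"az":0,"gripper":1},{"x":0,"y":0,"z":0,"ax":0,"ay":0,"az":0,"gripper":1}]}}

```text
clock: 27.5
position: [0.6694, 0.0156, 0.0622]
ee_rot: [0.999, -0.038, -0.001, 0.0]
ft_force: [0.3, 0.4, -0.4]
grip_width: 0.568
grasp_force: 52.7
```

```bash
python3 - <<'E'
from h import *
x,y=bw(20,-45); plan((x,y,45.5,-4.4,10),g=1,r=1)
E
```

```text
from [669.4  15.6  62.2] -4.3 t 27.5 F [ 0.3  0.4 -0.4] w 0.568
[{"x":0.8,"y":-0.1,"z":8.4,"ax":0,"ay":0,"az":0,"gripper":1},{"x":0.7,"y":0,"z":8.3,"ax":0,"ay":0,"az":0.1,"gripper":1}]
```

Request:
{"fn": "apply_moves", "kwargs": {"rows": [{"x":0,"y":0,"z":8,"ax":0,"ay":0,"az":0,"gripper":1},{"x":0,"y":0,"z":6,"ax":0,"ay":0,"az":0,"gripper":1},{"x":0,"y":0,"z":3,"ax":0,"ay":0,"az":0,"gripper":1},{"x":0,"y":0,"z":0,"ax":0,"ay":0,"az":0,"gripper":1},{"x":0,"y":0,"z":0,"ax":0,"ay":0,"az":0,"gripper":1}]}}

```text
clock: 27.92
position: [0.6701, 0.0157, 0.0455]
ee_rot: [0.999, -0.038, 0.0, 0.0]
ft_force: [-0.3, 1.0, -0.4]
grip_width: 0.566
grasp_force: 52.7
```

Request:
{"fn": "apply_moves", "kwargs": {"rows": [{"x":4,"y":0,"z":0,"ax":0,"ay":0,"az":0,"gripper":1},{"x":4,"y":0,"z":0,"ax":0,"ay":0,"az":0,"gripper":1},{"x":4,"y":0,"z":0,"ax":0,"ay":0,"az":0,"gripper":1},{"x":4,"y":0,"z":0,"ax":0,"ay":0,"az":0,"gripper":1},{"x":0,"y":0,"z":0,"ax":0,"ay":0,"az":0,"gripper":1}]}}

```text
clock: 28.33
position: [0.6868, 0.0146, 0.0455]
ee_rot: [0.999, -0.038, 0.0, -0.0]
ft_force: [-1.0, 0.5, 3.2]
grip_width: 0.57
grasp_force: 53.2
```

Request:
{"fn": "apply_moves", "kwargs": {"rows": [{"x":2,"y":0,"z":1,"ax":0,"ay":0,"az":0,"gripper":1},{"x":2,"y":0,"z":0,"ax":0,"ay":0,"az":0,"gripper":1},{"x":0,"y":0,"z":0,"ax":0,"ay":0,"az":0,"gripper":1}]}}

```text
clock: 28.58
position: [0.6884, 0.0146, 0.0454]
ee_rot: [0.999, -0.038, -0.002, 0.0]
ft_force: [-16.8, -0.2, 20.9]
grip_width: 0.57
grasp_force: 55.0
```

Request:
{"fn": "apply_moves", "kwargs": {"rows": [{"x":2,"y":0,"z":-0.5,"ax":0,"ay":0,"az":0,"gripper":1},{"x":0,"y":0,"z":0,"ax":0,"ay":0,"az":0,"gripper":1},{"x":0,"y":0,"z":0,"ax":0,"ay":0,"az":0,"gripper":1}]}}

```text
clock: 28.83
position: [0.6884, 0.0147, 0.0454]
ee_rot: [0.999, -0.037, -0.004, 0.001]
ft_force: [-26.1, -1.0, 24.4]
grip_width: 0.563
grasp_force: 55.4
```

Request:
{"fn": "apply_moves", "kwargs": {"rows": [{"x":-4,"y":0,"z":-1,"ax":0,"ay":0,"az":0,"gripper":1},{"x":0,"y":0,"z":0,"ax":0,"ay":0,"az":0,"gripper":0.3},{"x":0,"y":0,"z":0,"ax":0,"ay":0,"az":0,"gripper":0.3},{"x":0,"y":0,"z":0,"ax":0,"ay":0,"az":0,"gripper":0.3}]}}

```text
clock: 29.17
position: [0.6881, 0.0143, 0.0454]
ee_rot: [0.999, -0.038, 0.0, 0.0]
ft_force: [-0.8, -0.7, -0.4]
grip_width: 0.701
grasp_force: 0.0
```

Request:
{"fn": "apply_moves", "kwargs": {"rows": [{"x":0,"y":0,"z":-15,"ax":0,"ay":0,"az":0,"gripper":0.3},{"x":0,"y":0,"z":-35,"ax":0,"ay":0,"az":0,"gripper":0.3},{"x":0,"y":0,"z":-40,"ax":0,"ay":0,"az":0,"gripper":0.2},{"x":0,"y":0,"z":0,"ax":0,"ay":0,"az":0,"gripper":0.2}]}}

```text
clock: 29.5
position: [0.6919, 0.0152, 0.1455]
ee_rot: [0.999, -0.038, 0.006, -0.001]
ft_force: [0.7, 0.0, 1.5]
grip_width: 0.801
grasp_force: 0.0
```

```bash
python3 - <<'E'
from h import *
t=snap('top','t11')
for x in tiles(t,380): print(x)
plan((598.6,-391.5,110,29),g=.2)
E
```

```text
(array([341.2,  81.6]), np.int32(505), array([ 918.8, -242.3]), array([ 919. , -241.3]), array([ 54., 123.]), np.float32(90.4))
(array([ 57.8, 133.8]), np.int32(750), array([764.6, 735.3]), array([764.4, 734.4]), array([108., 103.]), np.float32(3.4))
(array([390.8, 169.8]), np.int32(425), array([ 598.4, -391.4]), array([ 599.1, -391.2]), array([84., 59.]), np.float32(28.6))
from [690.8  14.9 142. ] -4.3 t 29.6 F [-0.  -0.1 -1.4] w 0.8
[{"x":-6,"y":37,"z":3,"ax":0,"ay":0,"az":-3,"gripper":0.2},{"x":-7,"y":38,"z":3,"ax":0,"ay":0,"az":-3,"gripper":0.2},{"x":-10,"y":36,"z":3,"ax":0,"ay":0,"az":-3,"gripper":0.2},{"x":-11,"y":36,"z":3,"ax":0,"ay":0,"az":-3,"gripper":0.2},{"x":-13,"y":36,"z":3,"ax":0,"ay":0,"az":-3,"gripper":0.2}]
[{"x":-15,"y":35,"z":2,"ax":0,"ay":0,"az":-3,"gripper":0.2},{"x":-17,"y":34,"z":3,"ax":0,"ay":0,"az":-3,"gripper":0.2},{"x":-19,"y":33,"z":3,"ax":0,"ay":0,"az":-3,"gripper":0.2},{"x":-20,"y":32,"z":3,"ax":0,"ay":0,"az":-3,"gripper":0.2},{"x":-22,"y":30,"z":3,"ax":0,"ay":0,"az":-3,"gripper":0.2}]
[{"x":-24,"y":30,"z":3,"ax":0,"ay":0,"az":-3,"gripper":0.2}]
```

Request:
{"fn": "apply_moves", "kwargs": {"rows": [{"x":-6,"y":37,"z":3,"ax":0,"ay":0,"az":-3,"gripper":0.2},{"x":-7,"y":38,"z":3,"ax":0,"ay":0,"az":-3,"gripper":0.2},{"x":-10,"y":36,"z":3,"ax":0,"ay":0,"az":-3,"gripper":0.2},{"x":-11,"y":36,"z":3,"ax":0,"ay":0,"az":-3,"gripper":0.2},{"x":-13,"y":36,"z":3,"ax":0,"ay":0,"az":-3,"gripper":0.2}]}}

```text
clock: 29.97
position: [0.6455, -0.1719, 0.1207]
ee_rot: [0.996, 0.095, -0.0, 0.0]
ft_force: [1.0, 0.1, 0.0]
grip_width: 0.802
grasp_force: 0.0
```

Request:
{"fn": "apply_moves", "kwargs": {"rows": [{"x":-15,"y":35,"z":2,"ax":0,"ay":0,"az":-3,"gripper":0.2},{"x":-17,"y":34,"z":3,"ax":0,"ay":0,"az":-3,"gripper":0.2},{"x":-19,"y":33,"z":3,"ax":0,"ay":0,"az":-3,"gripper":0.2},{"x":-20,"y":32,"z":3,"ax":0,"ay":0,"az":-3,"gripper":0.2},{"x":-22,"y":30,"z":3,"ax":0,"ay":0,"az":-3,"gripper":0.2}]}}

```text
clock: 30.38
position: [0.6032, -0.3567, 0.1067]
ee_rot: [0.975, 0.223, -0.0, 0.0]
ft_force: [1.1, -0.8, 0.8]
grip_width: 0.798
grasp_force: 0.0
```

Request:
{"fn": "apply_moves", "kwargs": {"rows": [{"x":-24,"y":30,"z":3,"ax":0,"ay":0,"az":-3,"gripper":0.2},{"x":0,"y":0,"z":0,"ax":0,"ay":0,"az":0,"gripper":0.2},{"x":0,"y":0,"z":0,"ax":0,"ay":0,"az":0,"gripper":0.2},{"x":0,"y":0,"z":0,"ax":0,"ay":0,"az":0,"gripper":0.2}]}}

```text
clock: 30.72
position: [0.5955, -0.3915, 0.1036]
ee_rot: [0.969, 0.247, 0.0, -0.0]
ft_force: [1.7, 0.7, 0.1]
grip_width: 0.803
grasp_force: 0.0
```

```bash
python3 - <<'E'
from h import *
plan((598.7,-391.4,12,28.8,25),g=.2)
E
```

```text
from [ 595.5 -391.5  103.6] 28.7 t 30.7 F [1.7 0.7 0.1] w 0.803
[{"x":1,"y":0,"z":23,"ax":0,"ay":0,"az":0,"gripper":0.2},{"x":0,"y":1,"z":23,"ax":0,"ay":0,"az":0,"gripper":0.2},{"x":1,"y":0,"z":23,"ax":0,"ay":0,"az":0,"gripper":0.2},{"x":1,"y":0,"z":23,"ax":0,"ay":0,"az":0,"gripper":0.2}]
```

Request:
{"fn": "apply_moves", "kwargs": {"rows": [{"x":1,"y":0,"z":23,"ax":0,"ay":0,"az":0,"gripper":0.2},{"x":1,"y":1,"z":23,"ax":0,"ay":0,"az":0,"gripper":0.2},{"x":1,"y":0,"z":23,"ax":0,"ay":0,"az":0,"gripper":0.2},{"x":0,"y":0,"z":22,"ax":0,"ay":0,"az":0,"gripper":0.2},{"x":0,"y":0,"z":0,"ax":0,"ay":0,"az":0,"gripper":0.2}]}}

```text
clock: 31.13
position: [0.5969, -0.3878, 0.008]
ee_rot: [0.968, 0.249, -0.002, -0.003]
ft_force: [-1.1, 0.5, -0.7]
grip_width: 0.798
grasp_force: 0.0
```

Request:
{"fn": "apply_moves", "kwargs": {"rows": [{"x":0,"y":0,"z":0,"ax":0,"ay":0,"az":0,"gripper":0.2},{"x":0,"y":0,"z":0,"ax":0,"ay":0,"az":0,"gripper":1},{"x":0,"y":0,"z":0,"ax":0,"ay":0,"az":0,"gripper":1},{"x":0,"y":0,"z":0,"ax":0,"ay":0,"az":0,"gripper":1},{"x":0,"y":0,"z":0,"ax":0,"ay":0,"az":0,"gripper":1}]}}

```text
clock: 31.55
position: [0.6, -0.3918, 0.0154]
ee_rot: [0.969, 0.248, 0.001, 0.001]
ft_force: [0.1, 1.0, 7.2]
grip_width: 0.57
grasp_force: 53.3
```

Request:
{"fn": "apply_moves", "kwargs": {"rows": [{"x":0,"y":0,"z":0,"ax":0,"ay":0,"az":0,"gripper":1}]}}

```text
clock: 31.63
position: [0.6, -0.3918, 0.0154]
ee_rot: [0.969, 0.248, 0.001, 0.001]
ft_force: [-0.7, 1.4, 6.8]
grip_width: 0.57
grasp_force: 53.3
```

```bash
python3 - <<'E'
from h import *
p,a,o=pose(); print(o['grasp_force'])
x,y=bw(20,-120); plan((p[0],p[1],150,a),(590,-220,150,12),(x,y,140,-4.4),(x,y,62,-4.4,27),g=1)
E
```

```text
53.269495368003845
from [ 600.  -391.8   15.4] 28.7 t 31.6 F [-0.7  1.4  6.8] w 0.57
[{"x":0,"y":0,"z":-34,"ax":0,"ay":0,"az":0,"gripper":1},{"x":0,"y":0,"z":-33,"ax":0,"ay":0,"az":0,"gripper":1},{"x":0,"y":0,"z":-34,"ax":0,"ay":0,"az":0,"gripper":1},{"x":0,"y":0,"z":-34,"ax":0,"ay":0,"az":0,"gripper":1},{"x":15,"y":-31,"z":0,"ax":0,"ay":0,"az":3,"gripper":1}]
[{"x":13,"y":-32,"z":0,"ax":0,"ay":0,"az":4,"gripper":1},{"x":11,"y":-33,"z":0,"ax":0,"ay":0,"az":3,"gripper":1},{"x":9,"y":-33,"z":0,"ax":0,"ay":0,"az":3,"gripper":1},{"x":7,"y":-33,"z":0,"ax":0,"ay":0,"az":4,"gripper":1},{"x":21,"y":-29,"z":2,"ax":0,"ay":0,"az":3,"gripper":1}]
[{"x":20,"y":-29,"z":2,"ax":0,"ay":0,"az":3,"gripper":1},{"x":18,"y":-31,"z":2,"ax":0,"ay":0,"az":4,"gripper":1},{"x":16,"y":-32,"z":2,"ax":0,"ay":0,"az":3,"gripper":1},{"x":15,"y":-32,"z":2,"ax":0,"ay":0,"az":3,"gripper":1},{"x":0,"y":0,"z":26,"ax":0,"ay":0,"az":0,"gripper":1}]
[{"x":0,"y":0,"z":26,"ax":0,"ay":0,"az":0,"gripper":1},{"x":0,"y":0,"z":26,"ax":0,"ay":0,"az":0,"gripper":1}]
```

Request:
{"fn": "apply_moves", "kwargs": {"rows": [{"x":0,"y":0,"z":-34,"ax":0,"ay":0,"az":0,"gripper":1},{"x":0,"y":0,"z":-33,"ax":0,"ay":0,"az":0,"gripper":1},{"x":0,"y":0,"z":-34,"ax":0,"ay":0,"az":0,"gripper":1},{"x":0,"y":0,"z":-34,"ax":0,"ay":0,"az":0,"gripper":1},{"x":15,"y":-31,"z":0,"ax":0,"ay":0,"az":3,"gripper":1}]}}

```text
clock: 32.05
position: [0.5979, -0.3659, 0.1566]
ee_rot: [0.976, 0.218, 0.004, 0.006]
ft_force: [1.4, -1.6, 0.9]
grip_width: 0.571
grasp_force: 52.6
```

Request:
{"fn": "apply_moves", "kwargs": {"rows": [{"x":13,"y":-32,"z":0,"ax":0,"ay":0,"az":4,"gripper":1},{"x":11,"y":-33,"z":0,"ax":0,"ay":0,"az":3,"gripper":1},{"x":9,"y":-33,"z":0,"ax":0,"ay":0,"az":3,"gripper":1},{"x":7,"y":-33,"z":0,"ax":0,"ay":0,"az":4,"gripper":1},{"x":21,"y":-29,"z":2,"ax":0,"ay":0,"az":3,"gripper":1}]}}

```text
clock: 32.47
position: [0.6014, -0.1867, 0.1473]
ee_rot: [0.997, 0.073, 0.0, 0.001]
ft_force: [2.0, -1.0, -1.1]
grip_width: 0.564
grasp_force: 52.6
```

Request:
{"fn": "apply_moves", "kwargs": {"rows": [{"x":20,"y":-29,"z":2,"ax":0,"ay":0,"az":3,"gripper":1},{"x":18,"y":-31,"z":2,"ax":0,"ay":0,"az":4,"gripper":1},{"x":16,"y":-32,"z":2,"ax":0,"ay":0,"az":3,"gripper":1},{"x":15,"y":-32,"z":2,"ax":0,"ay":0,"az":3,"gripper":1},{"x":0,"y":0,"z":26,"ax":0,"ay":0,"az":0,"gripper":1}]}}

```text
clock: 32.88
position: [0.6689, -0.0485, 0.1174]
ee_rot: [0.999, -0.035, 0.005, -0.003]
ft_force: [0.5, 1.9, -0.8]
grip_width: 0.566
grasp_force: 52.6
```

Request:
{"fn": "apply_moves", "kwargs": {"rows": [{"x":0,"y":0,"z":26,"ax":0,"ay":0,"az":0,"gripper":1},{"x":0,"y":0,"z":24,"ax":0,"ay":0,"az":0,"gripper":1},{"x":0,"y":0,"z":0,"ax":0,"ay":0,"az":0,"gripper":1},{"x":0,"y":0,"z":0,"ax":0,"ay":0,"az":0,"gripper":1},{"x":0,"y":0,"z":0,"ax":0,"ay":0,"az":0,"gripper":1}]}}

```text
clock: 33.3
position: [0.665, -0.0591, 0.0638]
ee_rot: [0.999, -0.038, 0.001, 0.0]
ft_force: [0.1, -0.7, -0.3]
grip_width: 0.571
grasp_force: 52.5
```

```bash
python3 - <<'E'
from h import *
x,y=bw(20,-120); plan((x,y,45.5,-4.4,10),g=1,r=1)
E
```

```text
from [665.  -59.1  63.8] -4.3 t 33.3 F [ 0.1 -0.7 -0.3] w 0.571
[{"x":0.1,"y":0,"z":9.2,"ax":0,"ay":0,"az":0,"gripper":1},{"x":0.1,"y":0.1,"z":9.1,"ax":0,"ay":0,"az":0.1,"gripper":1}]
```

Request:
{"fn": "apply_moves", "kwargs": {"rows": [{"x":0,"y":0,"z":9,"ax":0,"ay":0,"az":0,"gripper":1},{"x":0,"y":0,"z":7,"ax":0,"ay":0,"az":0,"gripper":1},{"x":0,"y":0,"z":3,"ax":0,"ay":0,"az":0,"gripper":1},{"x":0,"y":0,"z":0,"ax":0,"ay":0,"az":0,"gripper":1},{"x":0,"y":0,"z":0,"ax":0,"ay":0,"az":0,"gripper":1}]}}

```text
clock: 33.72
position: [0.6649, -0.0591, 0.0452]
ee_rot: [0.999, -0.038, 0.001, 0.0]
ft_force: [-7.9, 0.8, 16.9]
grip_width: 0.569
grasp_force: 55.4
```

Request:
{"fn": "apply_moves", "kwargs": {"rows": [{"x":4,"y":0,"z":0,"ax":0,"ay":0,"az":0,"gripper":1},{"x":4,"y":0,"z":0,"ax":0,"ay":0,"az":0,"gripper":1},{"x":4,"y":0,"z":0,"ax":0,"ay":0,"az":0,"gripper":1},{"x":3,"y":0,"z":0,"ax":0,"ay":0,"az":0,"gripper":1},{"x":0,"y":0,"z":0,"ax":0,"ay":0,"az":0,"gripper":1}]}}

```text
clock: 34.13
position: [0.6793, -0.0599, 0.0452]
ee_rot: [0.999, -0.038, 0.0, 0.0]
ft_force: [-11.4, -0.4, 19.6]
grip_width: 0.567
grasp_force: 55.7
```

Request:
{"fn": "apply_moves", "kwargs": {"rows": [{"x":2,"y":0,"z":0,"ax":0,"ay":0,"az":0,"gripper":1},{"x":0,"y":0,"z":0,"ax":0,"ay":0,"az":0,"gripper":1},{"x":0,"y":0,"z":0,"ax":0,"ay":0,"az":0,"gripper":1}]}}

```text
clock: 34.38
position: [0.681, -0.06, 0.0452]
ee_rot: [0.999, -0.038, 0.0, 0.0]
ft_force: [-12.3, -0.3, 20.9]
grip_width: 0.571
grasp_force: 55.7
```

Request:
{"fn": "apply_moves", "kwargs": {"rows": [{"x":2,"y":0,"z":0,"ax":0,"ay":0,"az":0,"gripper":1},{"x":0,"y":0,"z":0,"ax":0,"ay":0,"az":0,"gripper":1},{"x":0,"y":0,"z":0,"ax":0,"ay":0,"az":0,"gripper":1}]}}

```text
clock: 34.63
position: [0.6829, -0.0601, 0.0452]
ee_rot: [0.999, -0.038, 0.0, 0.0]
ft_force: [-11.7, -0.1, 19.9]
grip_width: 0.573
grasp_force: 55.7
```

Request:
{"fn": "apply_moves", "kwargs": {"rows": [{"x":1.5,"y":0,"z":-0.5,"ax":0,"ay":0,"az":0,"gripper":1},{"x":0,"y":0,"z":0,"ax":0,"ay":0,"az":0,"gripper":1},{"x":0,"y":0,"z":0,"ax":0,"ay":0,"az":0,"gripper":1}]}}

```text
clock: 34.88
position: [0.6845, -0.0603, 0.0452]
ee_rot: [0.999, -0.038, 0.0, 0.0]
ft_force: [-8.9, 0.9, 16.2]
grip_width: 0.564
grasp_force: 55.3
```

Request:
{"fn": "apply_moves", "kwargs": {"rows": [{"x":1.5,"y":0,"z":0,"ax":0,"ay":0,"az":0,"gripper":1},{"x":0,"y":0,"z":0,"ax":0,"ay":0,"az":0,"gripper":1},{"x":0,"y":0,"z":0,"ax":0,"ay":0,"az":0,"gripper":1}]}}

```text
clock: 35.13
position: [0.6859, -0.0604, 0.0452]
ee_rot: [0.999, -0.038, -0.0, 0.0]
ft_force: [-10.0, 0.2, 16.7]
grip_width: 0.571
grasp_force: 55.3
```

Request:
{"fn": "apply_moves", "kwargs": {"rows": [{"x":1.5,"y":0,"z":0,"ax":0,"ay":0,"az":0,"gripper":1},{"x":0,"y":0,"z":0,"ax":0,"ay":0,"az":0,"gripper":1},{"x":0,"y":0,"z":0,"ax":0,"ay":0,"az":0,"gripper":1}]}}

```text
clock: 35.38
position: [0.6861, -0.0604, 0.0452]
ee_rot: [0.999, -0.038, -0.002, 0.0]
ft_force: [-18.3, 0.2, 21.1]
grip_width: 0.567
grasp_force: 55.9
```

Request:
{"fn": "apply_moves", "kwargs": {"rows": [{"x":1.5,"y":0,"z":0,"ax":0,"ay":0,"az":0,"gripper":1},{"x":0,"y":0,"z":0,"ax":0,"ay":0,"az":0,"gripper":1},{"x":-3,"y":0,"z":-1.5,"ax":0,"ay":0,"az":0,"gripper":1},{"x":0,"y":0,"z":0,"ax":0,"ay":0,"az":0,"gripper":1}]}}

```text
clock: 35.72
position: [0.6859, -0.0607, 0.0453]
ee_rot: [0.999, -0.038, 0.0, 0.0]
ft_force: [-6.5, 0.8, 8.3]
grip_width: 0.567
grasp_force: 54.6
```

Request:
{"fn": "apply_moves", "kwargs": {"rows": [{"x":0,"y":0,"z":0,"ax":0,"ay":0,"az":0,"gripper":0.3},{"x":0,"y":0,"z":0,"ax":0,"ay":0,"az":0,"gripper":0.3},{"x":0,"y":0,"z":0,"ax":0,"ay":0,"az":0,"gripper":0.3},{"x":0,"y":0,"z":-15,"ax":0,"ay":0,"az":0,"gripper":0.3},{"x":0,"y":0,"z":-35,"ax":0,"ay":0,"az":0,"gripper":0.3}]}}

```text
clock: 36.13
position: [0.6832, -0.0608, 0.0908]
ee_rot: [0.999, -0.038, -0.004, -0.0]
ft_force: [0.7, -0.5, -0.3]
grip_width: 0.705
grasp_force: 0.0
```

Request:
{"fn": "apply_moves", "kwargs": {"rows": [{"x":-20,"y":10,"z":-35,"ax":0,"ay":0,"az":0,"gripper":0.3},{"x":-30,"y":25,"z":-20,"ax":0,"ay":0,"az":0,"gripper":0},{"x":-30,"y":25,"z":0,"ax":0,"ay":0,"az":0,"gripper":0},{"x":-30,"y":25,"z":0,"ax":0,"ay":0,"az":0,"gripper":0},{"x":-30,"y":25,"z":0,"ax":0,"ay":0,"az":0,"gripper":0}]}}

```text
clock: 36.55
position: [0.5387, -0.1595, 0.1502]
ee_rot: [0.999, -0.038, 0.001, 0.0]
ft_force: [0.3, -0.7, -0.5]
grip_width: 0.997
grasp_force: 0.0
```

Request:
{"fn": "apply_moves", "kwargs": {"rows": [{"x":-20,"y":10,"z":0,"ax":0,"ay":0,"az":0,"gripper":0},{"x":0,"y":0,"z":0,"ax":0,"ay":0,"az":0,"gripper":0},{"x":0,"y":0,"z":0,"ax":0,"ay":0,"az":0,"gripper":0}]}}

```text
clock: 36.8
position: [0.5186, -0.1682, 0.15]
ee_rot: [0.999, -0.039, 0.001, 0.001]
ft_force: [0.5, 0.3, 0.6]
grip_width: 1.001
grasp_force: 0.0
```

```bash
python3 - <<'E'
from h import *
print(pose()[:2])
t=snap('top','t12'); s=snap('side','s12'); w=snap('wrist','w12')
a=w['color'][:,:,::-1]
sc=cv2.resize(s['color'][150:275,150:370,::-1],(400,227),interpolation=cv2.INTER_CUBIC); tc=cv2.resize(t['color'][125:235,190:390,::-1],(400,220),interpolation=cv2.INTER_CUBIC)
cv2.imwrite('pics/m12.png',np.vstack([cv2.copyMakeBorder(a[:370],0,0,0,240,cv2.BORDER_CONSTANT),np.hstack([np.vstack([sc])[:220],tc])]))
E
```

```text
(array([ 518.64522969, -168.23039522,  150.03672674]), np.float64(-4.434236587499136))
```

View pics/m12.png

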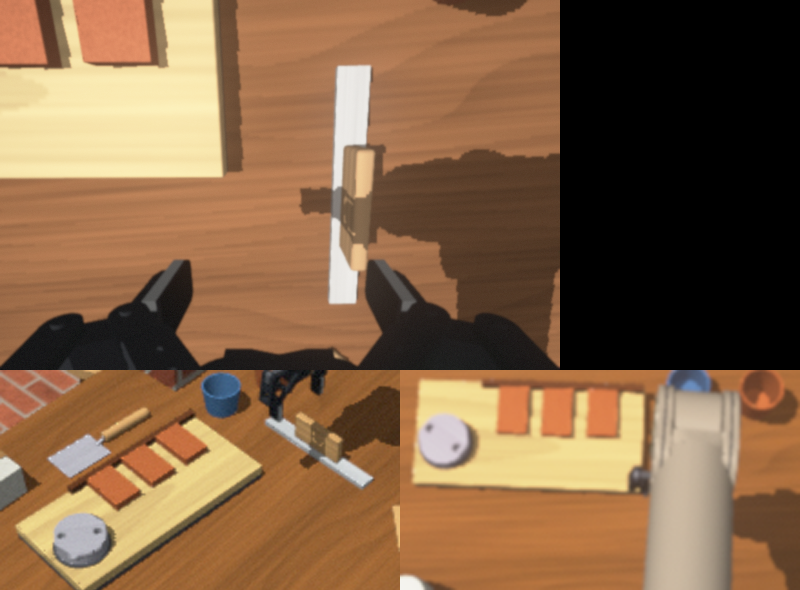

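The composite shows all three tiles in a row against the fence. In the wrist view the bar corners are at (337,66), (371,66), (330,303) and (356,303), the rail top runs from about (366,150) to (357,270), and the near tile's free end runs along row 64 from (80,64) to (152,64).

```bash
python3 - <<'E'
from h import *
c=load('w12')
b=px2w(c,[(337,66),(371,66),(330,303),(356,303)],.010)[:,:2]*1000; print('bar',b.round(1).tolist(),b.mean(0))
f,n=b[:2].mean(0),b[2:].mean(0); d=f-n; print('len',np.linalg.norm(d),'ang',np.degrees(np.arctan2(d[1],d[0])), 'w',np.linalg.norm(b[0]-b[1]),np.linalg.norm(b[2]-b[3]))
r=px2w(c,[(366,148),(357.5,270)],.062)[:,:2]*1000; print('rail',r.round(1).tolist(),r.mean(0),np.linalg.norm(r[0]-r[1]))
e=px2w(c,[(80,63.5),(152,64.5),(52,66)],.046)[:,:2]*1000; print('tile end',e)
# in board frame
o=np.array([654.5,62]);y=np.radians(-4.4);M=np.array([[np.cos(y),np.sin(y)],[-np.sin(y),np.cos(y)]])
print((M@(e-o).T).T)
k=px2w(c,[(222,177)],.03)[0,:2]*1000; print('board corner (exp -90,-190)',M@(k-o))
q=lambda u,v:(190+(u-400+.5)/2-.5,125+(v-370+.5)/2-.5)
t=load('t12')
for P in [[(500,386),(530,386),(527,434),(498,432)],[(544,388),(574,388),(572,437),(541,435)],[(588,390),(618,390),(616,438),(587,437)]]:
    w=px2w(t,[q(*p) for p in P],.046)[:,:2]*1000; print('tile',(M@(w.mean(0)-o)).round(1))
E
```

```text
bar [[635.9, -224.5], [633.8, -253.1], [406.8, -212.8], [404.7, -240.3]] [ 520.27613994 -232.68567509]
len 229.42116469113117 ang -3.050988996682031 w 28.64577426924423 27.611431064263172
rail [[571.2, -234.6], [472.2, -228.5]] [ 521.70692616 -231.55247102] 99.26365903576746
tile end [[645.82134205 -30.76536555]
 [641.27202057 -82.93843086]
 [645.70596043  -9.94909408]]
[[  -1.53621111  -93.15778124]
 [  -2.06945774 -145.52609912]
 [  -3.24825678  -72.41171244]]
board corner (exp -90,-190) [ -87.61749063 -189.21035719]
tile [37.6 27.2]
tile [ 36.3 -46.1]
tile [  36.3 -120.1]
```

```bash
python3 - <<'E'
from h import *
plan((521.2,-232,110,-3.3),(521.2,-232,34,-3.3,26),g=.3)
E
```

```text
from [ 520.1 -166.2  149.3] -4.2 t 37.0 F [-0.7  1.  -0.3] w 0.999
[{"x":3,"y":33,"z":20,"ax":0,"ay":0,"az":0,"gripper":0.3},{"x":3,"y":33,"z":19,"ax":0,"ay":0,"az":-1,"gripper":0.3},{"x":0,"y":0,"z":25,"ax":0,"ay":0,"az":0,"gripper":0.3},{"x":0,"y":0,"z":26,"ax":0,"ay":0,"az":0,"gripper":0.3},{"x":0,"y":0,"z":25,"ax":0,"ay":0,"az":0,"gripper":0.3}]
```

Request:
{"fn": "apply_moves", "kwargs": {"rows": [{"x":3,"y":33,"z":20,"ax":0,"ay":0,"az":0,"gripper":0.3},{"x":3,"y":33,"z":19,"ax":0,"ay":0,"az":-1,"gripper":0.3},{"x":0,"y":0,"z":0,"ax":0,"ay":0,"az":0,"gripper":0.3},{"x":0,"y":0,"z":0,"ax":0,"ay":0,"az":0,"gripper":0.3}]}}

```text
clock: 37.28
position: [0.5198, -0.2343, 0.1081]
ee_rot: [1.0, -0.03, -0.001, -0.001]
ft_force: [-0.4, 1.3, -0.3]
grip_width: 0.703
grasp_force: 0.0
```

Request:
{"fn": "apply_moves", "kwargs": {"rows": [{"x":0,"y":0,"z":25,"ax":0,"ay":0,"az":0,"gripper":0.3},{"x":0,"y":0,"z":26,"ax":0,"ay":0,"az":0,"gripper":0.3},{"x":0,"y":0,"z":23,"ax":0,"ay":0,"az":0,"gripper":0.3},{"x":0,"y":0,"z":0,"ax":0,"ay":0,"az":0,"gripper":0.3},{"x":0,"y":0,"z":0,"ax":0,"ay":0,"az":0,"gripper":0.3}]}}

```text
clock: 37.7
position: [0.5204, -0.2317, 0.0356]
ee_rot: [1.0, -0.028, -0.001, -0.001]
ft_force: [0.2, 0.2, 0.8]
grip_width: 0.702
grasp_force: 0.0
```

Request:
{"fn": "apply_moves", "kwargs": {"rows": [{"x":0,"y":0,"z":0,"ax":0,"ay":0,"az":0,"gripper":1},{"x":0,"y":0,"z":0,"ax":0,"ay":0,"az":0,"gripper":1},{"x":0,"y":0,"z":0,"ax":0,"ay":0,"az":0,"gripper":1},{"x":0,"y":0,"z":0,"ax":0,"ay":0,"az":0,"gripper":1},{"x":0,"y":0,"z":0,"ax":0,"ay":0,"az":0,"gripper":1}], "newtons": 60}}

```text
clock: 38.12
position: [0.5207, -0.2335, 0.0368]
ee_rot: [1.0, -0.029, 0.001, 0.0]
ft_force: [-1.3, 0.7, 6.0]
grip_width: 0.158
grasp_force: 60.7
```

Request:
{"fn": "apply_moves", "kwargs": {"rows": [{"x":0,"y":0,"z":0,"ax":0,"ay":0,"az":0,"gripper":1},{"x":0,"y":0,"z":0,"ax":0,"ay":0,"az":0,"gripper":1},{"x":0,"y":0,"z":0,"ax":0,"ay":0,"az":0,"gripper":1}]}}

```text
clock: 38.37
position: [0.5206, -0.2335, 0.0367]
ee_rot: [1.0, -0.029, 0.001, 0.0]
ft_force: [-1.5, 1.3, 7.6]
grip_width: 0.155
grasp_force: 60.7
```

```bash
python3 - <<'E'
from h import *
p,a,o=pose(); print(o['grasp_force'])
x,y=bw(-28,-45); plan((p[0],p[1],160,a),(x,y,160,a+89),(x,y,85,a+89,25),g=1)
E
```

```text
60.744781494140625
from [ 520.6 -233.5   36.7] -3.3 t 38.4 F [-1.5  1.3  7.6] w 0.155
[{"x":0,"y":0,"z":-31,"ax":0,"ay":0,"az":0,"gripper":1},{"x":0,"y":0,"z":-31,"ax":0,"ay":0,"az":0,"gripper":1},{"x":0,"y":0,"z":-30,"ax":0,"ay":0,"az":0,"gripper":1},{"x":0,"y":0,"z":-31,"ax":0,"ay":0,"az":0,"gripper":1},{"x":7,"y":-20,"z":0,"ax":0,"ay":0,"az":-7,"gripper":1}]
[{"x":9,"y":-19,"z":0,"ax":0,"ay":0,"az":-7,"gripper":1},{"x":11,"y":-17,"z":0,"ax":0,"ay":0,"az":-7,"gripper":1},{"x":14,"y":-17,"z":0,"ax":0,"ay":0,"az":-6,"gripper":1},{"x":15,"y":-14,"z":0,"ax":0,"ay":0,"az":-7,"gripper":1},{"x":16,"y":-13,"z":0,"ax":0,"ay":0,"az":-7,"gripper":1}]
[{"x":18,"y":-11,"z":0,"ax":0,"ay":0,"az":-7,"gripper":1},{"x":20,"y":-8,"z":0,"ax":0,"ay":0,"az":-7,"gripper":1},{"x":20,"y":-6,"z":0,"ax":0,"ay":0,"az":-7,"gripper":1},{"x":20,"y":-3,"z":0,"ax":0,"ay":0,"az":-6,"gripper":1},{"x":21,"y":-1,"z":0,"ax":0,"ay":0,"az":-7,"gripper":1}]
[{"x":21,"y":1,"z":0,"ax":0,"ay":0,"az":-7,"gripper":1},{"x":21,"y":4,"z":0,"ax":0,"ay":0,"az":-7,"gripper":1},{"x":0,"y":0,"z":25,"ax":0,"ay":0,"az":0,"gripper":1},{"x":0,"y":0,"z":25,"ax":0,"ay":0,"az":0,"gripper":1},{"x":0,"y":0,"z":25,"ax":0,"ay":0,"az":0,"gripper":1}]
```

Request:
{"fn": "apply_moves", "kwargs": {"rows": [{"x":0,"y":0,"z":-31,"ax":0,"ay":0,"az":0,"gripper":1},{"x":0,"y":0,"z":-31,"ax":0,"ay":0,"az":0,"gripper":1},{"x":0,"y":0,"z":-30,"ax":0,"ay":0,"az":0,"gripper":1},{"x":0,"y":0,"z":-31,"ax":0,"ay":0,"az":0,"gripper":1},{"x":7,"y":-20,"z":0,"ax":0,"ay":0,"az":-7,"gripper":1}]}}

```text
clock: 38.78
position: [0.5292, -0.2191, 0.1649]
ee_rot: [1.0, 0.028, 0.003, 0.003]
ft_force: [0.9, -2.6, -1.1]
grip_width: 0.158
grasp_force: 59.3
```

Request:
{"fn": "apply_moves", "kwargs": {"rows": [{"x":9,"y":-19,"z":0,"ax":0,"ay":0,"az":-7,"gripper":1},{"x":11,"y":-17,"z":0,"ax":0,"ay":0,"az":-7,"gripper":1},{"x":14,"y":-17,"z":0,"ax":0,"ay":0,"az":-6,"gripper":1},{"x":15,"y":-14,"z":0,"ax":0,"ay":0,"az":-7,"gripper":1},{"x":16,"y":-13,"z":0,"ax":0,"ay":0,"az":-7,"gripper":1}]}}

```text
clock: 39.2
position: [0.567, -0.1162, 0.1585]
ee_rot: [0.946, 0.326, -0.0, 0.0]
ft_force: [0.3, -0.1, -3.0]
grip_width: 0.158
grasp_force: 59.3
```

Request:
{"fn": "apply_moves", "kwargs": {"rows": [{"x":18,"y":-11,"z":0,"ax":0,"ay":0,"az":-7,"gripper":1},{"x":20,"y":-8,"z":0,"ax":0,"ay":0,"az":-7,"gripper":1},{"x":20,"y":-6,"z":0,"ax":0,"ay":0,"az":-7,"gripper":1},{"x":20,"y":-3,"z":0,"ax":0,"ay":0,"az":-6,"gripper":1},{"x":21,"y":-1,"z":0,"ax":0,"ay":0,"az":-7,"gripper":1}]}}

```text
clock: 39.62
position: [0.6066, -0.0195, 0.1584]
ee_rot: [0.809, 0.587, -0.0, -0.0]
ft_force: [0.4, -0.2, -2.3]
grip_width: 0.159
grasp_force: 59.3
```

Request:
{"fn": "apply_moves", "kwargs": {"rows": [{"x":21,"y":1,"z":0,"ax":0,"ay":0,"az":-7,"gripper":1},{"x":21,"y":4,"z":0,"ax":0,"ay":0,"az":-7,"gripper":1},{"x":0,"y":0,"z":25,"ax":0,"ay":0,"az":0,"gripper":1},{"x":0,"y":0,"z":25,"ax":0,"ay":0,"az":0,"gripper":1},{"x":0,"y":0,"z":23,"ax":0,"ay":0,"az":0,"gripper":1}]}}

```text
clock: 40.03
position: [0.622, 0.0196, 0.0843]
ee_rot: [0.733, 0.68, -0.0, -0.0]
ft_force: [-0.3, -0.9, -2.9]
grip_width: 0.157
grasp_force: 59.3
```

Request:
{"fn": "apply_moves", "kwargs": {"rows": [{"x":0,"y":0,"z":0,"ax":0,"ay":0,"az":0,"gripper":1},{"x":0,"y":0,"z":0,"ax":0,"ay":0,"az":0,"gripper":1},{"x":0,"y":0,"z":0,"ax":0,"ay":0,"az":0,"gripper":1}]}}

```text
clock: 40.28
position: [0.6229, 0.0194, 0.087]
ee_rot: [0.733, 0.68, 0.0, 0.0]
ft_force: [1.0, 0.9, -2.4]
grip_width: 0.154
grasp_force: 59.1
```

```bash
python3 - <<'E'
from h import *
x,y=bw(-28,-45); plan((x,y,67,85.6,8),g=1,r=1); print(x,y,pose()[2]['ee_rot'])
E
```

```text
from [622.9  19.4  87. ] 85.7 t 40.3 F [ 1.   0.9 -2.4] w 0.154
[{"x":0,"y":0.1,"z":6.7,"ax":0,"ay":0,"az":0,"gripper":1},{"x":-0.1,"y":0.1,"z":6.6,"ax":0,"ay":0,"az":0,"gripper":1},{"x":0,"y":0,"z":6.7,"ax":0,"ay":0,"az":0.1,"gripper":1}]
623.1301666719394 19.280758937339513 [7.33323224e-01 6.79879905e-01 4.47135400e-04 4.05177478e-04]
```

Request:
{"fn": "apply_moves", "kwargs": {"rows": [{"x":0,"y":0,"z":7,"ax":0,"ay":0,"az":0,"gripper":1},{"x":0,"y":0,"z":7,"ax":0,"ay":0,"az":0,"gripper":1},{"x":0,"y":0,"z":4,"ax":0,"ay":0,"az":0,"gripper":1},{"x":0,"y":0,"z":2,"ax":0,"ay":0,"az":0,"gripper":1},{"x":0,"y":0,"z":0,"ax":0,"ay":0,"az":0,"gripper":1}]}}

```text
clock: 40.7
position: [0.6225, 0.0192, 0.0668]
ee_rot: [0.733, 0.68, -0.0, 0.0]
ft_force: [-4.7, -2.2, 9.5]
grip_width: 0.152
grasp_force: 61.1
```

Request:
{"fn": "apply_moves", "kwargs": {"rows": [{"x":0,"y":0,"z":0.5,"ax":0,"ay":0,"az":0,"gripper":1},{"x":0,"y":0,"z":0,"ax":0,"ay":0,"az":0,"gripper":1},{"x":0,"y":0,"z":0,"ax":0,"ay":0,"az":0,"gripper":1}]}}

```text
clock: 40.95
position: [0.6225, 0.0192, 0.0668]
ee_rot: [0.733, 0.68, -0.0, 0.001]
ft_force: [-8.1, -2.2, 13.8]
grip_width: 0.157
grasp_force: 61.8
```

Request:
{"fn": "apply_moves", "kwargs": {"rows": [{"x":0,"y":3,"z":0,"ax":0,"ay":0,"az":0,"gripper":1},{"x":0,"y":3,"z":0,"ax":0,"ay":0,"az":0,"gripper":1},{"x":0,"y":2,"z":0,"ax":0,"ay":0,"az":0,"gripper":1},{"x":0,"y":0,"z":0,"ax":0,"ay":0,"az":0,"gripper":1},{"x":0,"y":0,"z":0,"ax":0,"ay":0,"az":0,"gripper":1}]}}

```text
clock: 41.37
position: [0.6303, 0.0194, 0.0668]
ee_rot: [0.733, 0.68, -0.0, 0.0]
ft_force: [-8.7, -0.2, 13.7]
grip_width: 0.155
grasp_force: 61.9
```

Request:
{"fn": "apply_moves", "kwargs": {"rows": [{"x":0,"y":2,"z":0,"ax":0,"ay":0,"az":0,"gripper":1},{"x":0,"y":0,"z":0,"ax":0,"ay":0,"az":0,"gripper":1},{"x":0,"y":0,"z":0,"ax":0,"ay":0,"az":0,"gripper":1}]}}

```text
clock: 41.62
position: [0.6316, 0.0194, 0.0668]
ee_rot: [0.733, 0.68, -0.001, -0.0]
ft_force: [-11.1, -0.5, 17.9]
grip_width: 0.155
grasp_force: 62.4
```

Request:
{"fn": "apply_moves", "kwargs": {"rows": [{"x":0,"y":2,"z":-0.7,"ax":0,"ay":0,"az":0,"gripper":1},{"x":0,"y":0,"z":0,"ax":0,"ay":0,"az":0,"gripper":1},{"x":0,"y":0,"z":0,"ax":0,"ay":0,"az":0,"gripper":1}]}}

```text
clock: 41.87
position: [0.6341, 0.0191, 0.0668]
ee_rot: [0.733, 0.68, -0.0, -0.0]
ft_force: [-6.1, 1.6, 9.2]
grip_width: 0.16
grasp_force: 61.2
```

Request:
{"fn": "apply_moves", "kwargs": {"rows": [{"x":0,"y":1.5,"z":0,"ax":0,"ay":0,"az":0,"gripper":1},{"x":0,"y":0,"z":0,"ax":0,"ay":0,"az":0,"gripper":1},{"x":0,"y":0,"z":0,"ax":0,"ay":0,"az":0,"gripper":1}]}}

```text
clock: 42.12
position: [0.6347, 0.0191, 0.0668]
ee_rot: [0.733, 0.68, -0.001, -0.001]
ft_force: [-12.3, 1.2, 14.1]
grip_width: 0.155
grasp_force: 61.8
```

Request:
{"fn": "apply_moves", "kwargs": {"rows": [{"x":0,"y":1.5,"z":0,"ax":0,"ay":0,"az":0,"gripper":1},{"x":0,"y":0,"z":0,"ax":0,"ay":0,"az":0,"gripper":1},{"x":0,"y":0,"z":0,"ax":0,"ay":0,"az":0,"gripper":1}]}}

```text
clock: 42.37
position: [0.6351, 0.019, 0.0669]
ee_rot: [0.733, 0.68, -0.002, -0.001]
ft_force: [-18.2, -0.2, 19.7]
grip_width: 0.154
grasp_force: 62.6
```

```bash
python3 -c "
from h import *
p,a,o=pose(); print(p,a,o['ft_force'],o['torque'],o['ee_rot'])"
```

```text
[635.05757086  19.03392371  66.85716065] 85.71947502422819 [-18.202212    -0.23720904  19.68003161] [0.22678123 4.21352444 0.0506571 ] [ 0.73301979  0.68020296 -0.00201671 -0.00136299]
```

Contact at board x ≈ −16, as predicted for flush. Relaxing and releasing.

Request:
{"fn": "apply_moves", "kwargs": {"rows": [{"x":0,"y":-1.8,"z":-0.5,"ax":0,"ay":0,"az":0,"gripper":1},{"x":0,"y":0,"z":0,"ax":0,"ay":0,"az":0,"gripper":1},{"x":0,"y":0,"z":0,"ax":0,"ay":0,"az":0,"gripper":0.5},{"x":0,"y":0,"z":0,"ax":0,"ay":0,"az":0,"gripper":0.5},{"x":0,"y":0,"z":0,"ax":0,"ay":0,"az":0,"gripper":0.5}]}}

```text
clock: 42.78
position: [0.6358, 0.0182, 0.0663]
ee_rot: [0.733, 0.68, 0.0, 0.0]
ft_force: [0.0, -0.2, -0.1]
grip_width: 0.498
grasp_force: 0.0
```

Request:
{"fn": "apply_moves", "kwargs": {"rows": [{"x":0,"y":0,"z":0,"ax":0,"ay":0,"az":0,"gripper":0.5},{"x":0,"y":0,"z":-15,"ax":0,"ay":0,"az":0,"gripper":0.5},{"x":0,"y":0,"z":-30,"ax":0,"ay":0,"az":0,"gripper":0.5},{"x":0,"y":0,"z":-40,"ax":0,"ay":0,"az":0,"gripper":0.5},{"x":0,"y":0,"z":-40,"ax":0,"ay":0,"az":0,"gripper":0.5}]}}

```text
clock: 43.2
position: [0.6349, 0.0186, 0.1934]
ee_rot: [0.733, 0.68, -0.0, -0.0]
ft_force: [0.8, -0.1, 0.4]
grip_width: 0.5
grasp_force: 0.0
```

Request:
{"fn": "apply_moves", "kwargs": {"rows": [{"x":-36,"y":-10,"z":0,"ax":0,"ay":0,"az":0,"gripper":0.5},{"x":-36,"y":-10,"z":0,"ax":0,"ay":0,"az":0,"gripper":0.5},{"x":-36,"y":-10,"z":0,"ax":0,"ay":0,"az":0,"gripper":0.5},{"x":-36,"y":-10,"z":0,"ax":0,"ay":0,"az":0,"gripper":0.5},{"x":-36,"y":-10,"z":0,"ax":0,"ay":0,"az":0,"gripper":0.5}]}}

```text
clock: 43.62
position: [0.5714, -0.1588, 0.1927]
ee_rot: [0.733, 0.68, 0.0, 0.001]
ft_force: [0.3, 1.0, -0.4]
grip_width: 0.498
grasp_force: 0.0
```

Request:
{"fn": "apply_moves", "kwargs": {"rows": [{"x":-30,"y":0,"z":0,"ax":0,"ay":0,"az":0,"gripper":0.5},{"x":0,"y":0,"z":0,"ax":0,"ay":0,"az":0,"gripper":0.5},{"x":0,"y":0,"z":0,"ax":0,"ay":0,"az":0,"gripper":0.5},{"x":0,"y":0,"z":0,"ax":0,"ay":0,"az":0,"gripper":0.5}]}}

```text
clock: 43.95
position: [0.5701, -0.1864, 0.1922]
ee_rot: [0.733, 0.68, 0.0, 0.0]
ft_force: [0.9, 0.5, 0.8]
grip_width: 0.5
grasp_force: 0.0
```

```bash
python3 - <<'E'
from h import *
t=snap('top','t13'); s=snap('side','s13'); w=snap('wrist','w13')
sc=cv2.resize(s['color'][140:390,110:370,::-1],(400,385)); tc=cv2.resize(t['color'][125:275,125:325,::-1],(400,300),interpolation=cv2.INTER_CUBIC); wc=cv2.resize(w['color'][:,:,::-1],(380,285))
im=np.zeros((600,800,3),np.uint8); im[:385,:400]=sc; im[:300,400:]=tc; im[310:595,410:790]=wc
cv2.imwrite('pics/m13.png',im)
E
```

```text
(no output)
```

View pics/m13.png

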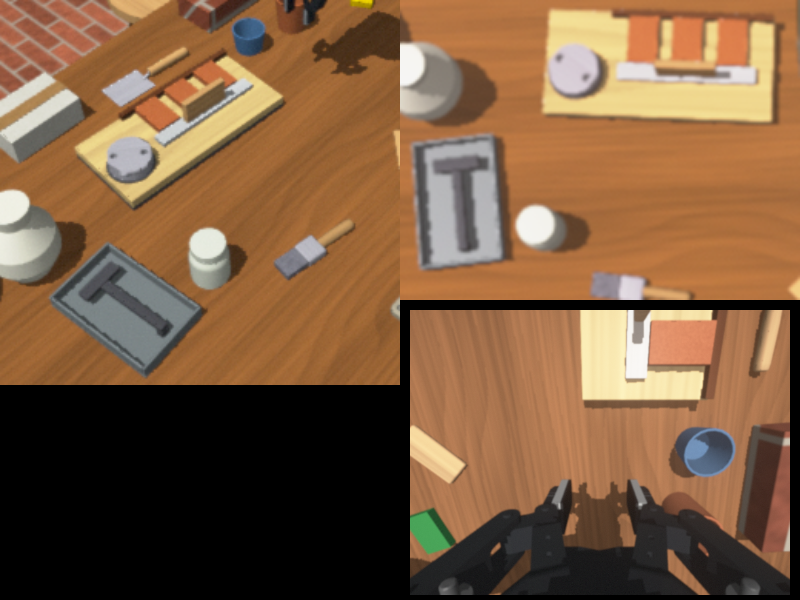

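The last views show the spanner standing upright in the tray (460,205), three tiles against the fence, and the straightedge flush along their free ends and spanning them all. The jug, cup and jar have not moved and the gripper is clear of everything.

```bash
python3 -c "
from h import *
print(hand_in())"
```

```text
the job is handed in; nothing more can be done
None
```

I've handed the job in: the ring is at its stop, the spanner stands in the tray, and the three tiles are against the fence with the straightedge flush along their free ends. The arm was clear of everything at hand-in, about 44 s into the run, and the system gave no verdict.

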